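# Mount the platform plate on the shaker and load the fallen bottles

### The arm

A 7-joint arm with a two-finger parallel gripper is mounted at the origin on a cart in front of the work surface, level with it; the furniture and walls round the work are solid. World frame = base frame: x ahead of the robot, y to its left, z up, the work surface at z = 0. Lengths are in m, angles in rad, forces in N, time in s.
With the tool pointing down it reaches from about 0.425 to 0.875 m from the base axis. Payload 4.7 kg.
Tool frame: the origin (TCP) lies on the front face of the gripper's body, between the roots of the fingers; the fingertips stand 73 mm ahead of it and the grasp point (between the pads) lies 54 mm ahead of it; y points along the fingers, z is the direction in which the jaws open and shut, and the axes are right-handed (so a half turn about y gives the same grasp; the last joint's range is limited). The gripper opens to 85 mm and grips with 20 to 120 N. Pads are 22 mm wide; open, the fingers measure 114 mm over their backs; the gripper's body (76 mm by 85 mm) begins 54 mm behind the grasp point. The pads swing forward as they close: fully open they stand 13 mm farther back than shut.
Start: joints at [-1.324, 0.321, -0.07, 1.45, 0.023, 1.371, -0.057], TCP at [0.15, 0.632, 0.304] pointing down, gripper open.
Joint ranges: [-2.86, 2.86], [-0.3, 2.09], [-1.38, 1.24], [0.06, 2.45], [-1.56, 4.7], [0.09, 2.05], [-2.69, 2.69]. Speed limits (rad/s): [2.57, 2.57, 3.14, 3.14, 3.14, 3.14, 3.14].

### API

Orientations are given as a rotation vector (axis times angle).
In Python, from plant import r gives the robot as it stands. The module is installed in compiled form; this text tells all that it offers.
- The arm moves only by the tool servo_tool, never from a script. Its argument "series" is a list of rows, each a list of 3 entries, a list of its own where there are three numbers: the turn, a rotation vector about the tool's x, y, z normalised to -1 to 1, where 1 is 1.5 rad, then the shift along the tool's x, y, z normalised to -1 to 1, where 1 is 25 cm, then the closure, from 0 (fully open) to 1 (shut). A call has 1 to 20 rows; each row shifts and turns the commanded pose from where the row before left it, along the tool's axes as they then stand; what a row does not reach is not made up. A row lasts 1/10 s, in which the tool goes at most 50 mm and 8.59 degrees, less where a joint would pass 70% of its speed; a pose out of reach is approached as far as the arm can. A call with a number of a shift or a turn outside -1 to 1 is refused whole. A call with a gripper value outside its range is refused whole. The fingers move at their own pace and stop on an object; "force" is the grip in N (left out, the last holds). Time passes only in rows, so rows that do not move let the fingers close. It gives the time, the measured TCP pose, the force and the opening at its end, in the units of the state.
- r.sense(): the state, without advancing time (a new reading comes with each control period).
- r.snapshot(name): name is "scene" or "top" or "wrist"; returns the picture (480x640x3 uint8, red, green, blue); there is no depth.
- r.get_calibration(name): a dict with "intrinsics" (3x3 intrinsics, pixels), "dist_coeffs" ([k1, k2, p1, p2, k3] as OpenCV has them; the pictures are not rectified), "rvec" (rotation vector, rad) and "tvec" (3), from world to camera coordinates, as OpenCV has them; the wrist camera has in their place "hand_eye" (4x4, takes a point from camera to tool coordinates, whose origin is the TCP and whose axes are the tool frame's). Camera axes: x right, y down, z forward; pixel columns grow to the right and rows downward; lengths in m; the calibration is good to about 2 mm. A picture is of the moment at which its call begins: read the wrist's pose just before it. get_calibration takes no time and is no camera call.
- r.close_job(): hands the job in, once; it reports no verdict.
The state is a dict: "t": time; "joint_positions": joint angles; "joint_velocities": joint speeds; "joint_torque": joint torques, N m; "tool_pos": TCP position; "tcp_rot": TCP orientation; "ft_force": force on the tool from outside, world axes, zero at the start; "wrist_torque": the same for the moment, N m; "opening": finger opening in m.
Only numpy, scipy, OpenCV 4.12 (cv2) and the standard library are available. Lean on these libraries where they do the work, as an engineer would, in place of code of your own. Each camera call takes 0.05 s, during which the arm holds its last target. There are 200 camera calls.

### The job

Turn both red quarter-turn cams on the shaker's front rail to unlocked, fit the loose platform plate with its far edge tilted in under the steel lip and its black handle bar towards the front until it lies level and fully down in the recess, then turn both cams to locked over its front edge. Also pick up every fallen sample bottle and stand it upright on the plate, and leave the beaker and the timer where they are.

Things in the scene. Friction and masses are not known exactly. Their poses are not given: they have to be found in the camera images.
- shaker: low white laboratory shaker, fixed, 174 x 204 x 54 mm; origin on the worktop under the recess's centre; x from its front (cams, dial) to its far side (lip), z up. Recess: 126 mm in x, 177 mm in y (x -63..63, y -88..88 mm), floor at z 34 mm; side walls and front rail (x -97..-63) rise to z 44 mm
- lip_edge (a point): middle of the lower edge of the steel lip over the recess's far end (axes as the shaker's): the lip reaches 14 mm from the far wall over the recess, its underside 15 mm above the recess floor, its top 20 mm above it. The plate, longer than the opening and thicker than the slit over the rail, can go in neither dropped nor slid flat
- plate_grip (a point): centre of the black handle bar (12 mm in x, 44 in y, 34 tall) on the loose aluminium plate, 120 (x) x 170 (y) x 8 mm, about 0.35 kg, dark mat on top. Axes: x to the far edge that goes under the lip (far edge at x +105, front edge at x -15 mm, sides y +-85 mm), z up; 25 mm above the underside, 17 above the top. Seated: about x -45, y 0, z 59 mm in the shaker's frame
- cam_left (a joint): angle of the left (+y) quarter-turn cam on the shaker's front rail: 0 = unlocked (tongue along the rail, pointing outwards to +y of the shaker), 1.57 = locked (tongue pointing away from the robot, over the plate's front edge); it grows clockwise seen from above. Stiff enough to stay where it is left (about 0.04 N m)
- cam_right (a joint): angle of the right (-y) quarter-turn cam on the shaker's front rail: 0 = unlocked (tongue along the rail, pointing outwards to -y of the shaker), 1.57 = locked (tongue pointing away from the robot, over the plate's front edge); it grows anticlockwise seen from above. Stiff enough to stay where it is left (about 0.04 N m)
- cam_left_grip (a point): centre of the left cam's red grip bar, on the cam's vertical turning axis: bar 9 mm thick, 32 long, 16 tall, along the tongue (across the shaker when unlocked); x axis across the bar, y along it. Under the bar a steel disc, 19 mm in diameter, and the tongue, 12 mm wide, reaching 34 mm from the axis, up to 7 mm above the front rail; the bar's top is 22 mm above the rail
- cam_right_grip (a point): centre of the right cam's red grip bar, on the cam's vertical turning axis: bar 9 mm thick, 32 long, 16 tall, along the tongue (across the shaker when unlocked); x axis across the bar, y along it. Under the bar a steel disc, 19 mm in diameter, and the tongue, 12 mm wide, reaching 34 mm from the axis, up to 7 mm above the front rail; the bar's top is 22 mm above the rail
- bottle_a_mid (a point): small white square sample bottle with a round white cap, lying on one of its flat sides at the start; body 30 x 30 x 36 mm, 50 mm tall with the cap (23 mm in diameter, the top 10 mm), 30 g; the point is its centre, half-way up (25 mm from the base); z runs along the bottle from base to cap (up when it stands), x and y square to its flat sides. Absent in some starts
- bottle_b_mid (a point): small white square sample bottle with a round blue cap, lying on one of its flat sides at the start; body 30 x 30 x 36 mm, 50 mm tall with the cap (23 mm in diameter, the top 10 mm), 30 g; the point is its centre, half-way up (25 mm from the base); z runs along the bottle from base to cap (up when it stands), x and y square to its flat sides. Absent in some starts
- bottle_c_mid (a point): small white square sample bottle with a round green cap, lying on one of its flat sides at the start; body 30 x 30 x 36 mm, 50 mm tall with the cap (23 mm in diameter, the top 10 mm), 30 g; the point is its centre, half-way up (25 mm from the base); z runs along the bottle from base to cap (up when it stands), x and y square to its flat sides. Absent in some starts
- bottle_d_mid (a point): small white square sample bottle with a round orange cap, lying on one of its flat sides at the start; body 30 x 30 x 36 mm, 50 mm tall with the cap (23 mm in diameter, the top 10 mm), 30 g; the point is its centre, half-way up (25 mm from the base); z runs along the bottle from base to cap (up when it stands), x and y square to its flat sides. Absent in some starts
- beaker_mid (a point): small clear beaker, 53 x 59 x 56 mm, standing on the worktop beyond the bottles; a bystander; the point is its centre, half-way up, z up. Behind it a shelf hangs over the worktop from about x = 0.75 m on: keep the wrist clear of it
- timer: white timer, 62 x 62 x 19 mm, lying on the worktop to the right of the shaker; a bystander; origin under its centre
Things that resemble listed ones, but are neither listed nor needed, are in the scene too. Leave any brown look-alike of the part that bears bottle_b_mid alone.

How it is judged:
On the way, in this order (a step that is already met when the one before it is completed fails the run):
1. both cams are turned to unlocked (value of joint each of cam_left, cam_right below 0.3 rad), for 0.2 s.
2. the plate lies level and fully down in the recess, its far edge under the lip, the cams still unlocked (all of step 1 and x of plate_grip in the frame of shaker between -0.051 and -0.039 m and y of plate_grip in the frame of shaker between -0.006 and 0.006 m and z of plate_grip in the frame of shaker between 0.055 and 0.0615 m and angle between the z axis of plate_grip and the z axis of shaker, either way round below 0.035 rad and angle between the x axis of plate_grip and the x axis of shaker, either way round below 0.08 rad), for 0.2 s.
3. both cams are turned to locked, the plate in place (x of plate_grip in the frame of shaker between -0.051 and -0.039 m and y of plate_grip in the frame of shaker between -0.006 and 0.006 m and z of plate_grip in the frame of shaker between 0.055 and 0.0615 m and angle between the z axis of plate_grip and the z axis of shaker, either way round below 0.035 rad and angle between the x axis of plate_grip and the x axis of shaker, either way round below 0.08 rad and value of joint each of cam_left, cam_right above 1.3 rad), for 0.2 s.
At the end, for the whole second after the job is handed in: The plate lies level (within 0.035 rad) in the recess, its far edge under the lip, fully down (within 2.5 mm), both cams are at 1.3 rad or more, and every bottle present stands upright (within 0.12 rad) on the plate's top, its centre within the plate's outline (all of step 3 and angle between each of bottle_a_mid, bottle_b_mid, bottle_c_mid, bottle_d_mid's own z axis and vertical below 0.12 rad and z of bottle_a_mid in the frame of plate_grip between 0.004 and 0.012 m and x of bottle_a_mid in the frame of plate_grip between -0.015 and 0.105 m and y of bottle_a_mid in the frame of plate_grip between -0.085 and 0.085 m and z of bottle_b_mid in the frame of plate_grip between 0.004 and 0.012 m and x of bottle_b_mid in the frame of plate_grip between -0.015 and 0.105 m and y of bottle_b_mid in the frame of plate_grip between -0.085 and 0.085 m and z of bottle_c_mid in the frame of plate_grip between 0.004 and 0.012 m and x of bottle_c_mid in the frame of plate_grip between -0.015 and 0.105 m and y of bottle_c_mid in the frame of plate_grip between -0.085 and 0.085 m and z of bottle_d_mid in the frame of plate_grip between 0.004 and 0.012 m and x of bottle_d_mid in the frame of plate_grip between -0.015 and 0.105 m and y of bottle_d_mid in the frame of plate_grip between -0.085 and 0.085 m); the robot touches nothing.
It fails at once if the beaker is shifted by more than 30 mm or tipped over (distance of beaker_mid from where it was at the start of the episode above 0.03 m or angle between beaker_mid's own z axis and vertical above 0.5 rad).
It fails at once if the timer is shifted by more than 30 mm (distance of timer from where it was at the start of the episode above 0.03 m).
Of bottle_a, bottle_b, bottle_c, bottle_d only 2 to 3 are there at a start; the rules pass over those that are not, and their reading is None.
At some moment in a run one of bottle_a, bottle_b, bottle_c, bottle_d may be knocked a few centimetres aside while the robot is not near it.
Once in a run the grip may slacken for a moment while it holds something.
It also fails if it takes over 210 s, if anything falls off the work surface, if the arm or the gripper's body presses on something with over 40 N, if the wrist force passes 120 N, or if a joint passes its speed limit or range.

## Working session

There is one attempt and no reset: what is moved stays moved. The work goes in short steps, Python scripts to look and compute and a tool call to move; the robot and the scene stay as the last step left them, time stands still between calls to the robot, and variables do not carry over. Pictures are saved under pics/ and viewed, about 12 in all and at most 16, crops included, and the job is handed in when it is done.

Besides the shell and the picture viewer there is one more tool, called after "Emit:" as a command line: name --argument value ..., lists and objects as JSON in quotes. servo_tool: Moves the arm, as the interface text tells. Scaled input: -1 to 1 covers 25 cm each way for a shift and 1.5 rad each way for a turn. Its arguments: {"type":"object","properties":{"series":{"type":"array","items":{"type":"array"}},"force":{"type":"number"}},"required":["series"]}

```bash
mkdir -p pics; cat > h.py <<'E'
import numpy as np, cv2
from scipy.spatial.transform import Rotation as R
from plant import r
def cam(n):
    c=r.get_calibration(n); K=np.array(c["intrinsics"],float); d=np.array(c["dist_coeffs"],float)
    if n=="wrist":
        s=r.sense(); T=np.eye(4); T[:3,:3]=R.from_rotvec(s["tcp_rot"]).as_matrix(); T[:3,3]=s["tool_pos"]
        M=T@np.array(c["hand_eye"]); Rw=M[:3,:3]; o=M[:3,3]
    else:
        Rc=cv2.Rodrigues(np.array(c["rvec"],float))[0]; Rw=Rc.T; o=-Rw@np.array(c["tvec"],float).ravel()
    return K,d,Rw,o
def snap(n,f=None):
    C=cam(n); im=cv2.cvtColor(r.snapshot(n),cv2.COLOR_RGB2BGR)
    if f: cv2.imwrite("pics/"+f,im)
    np.savez("pics/cam_%s.npz"%(f or n),*C)
    return im,C
def load(f):
    z=np.load("pics/cam_%s.npz"%f); return cv2.imread("pics/"+f),[z["arr_%d"%i] for i in range(4)]
def ray(C,p):
    K,d,Rw,o=C; u=cv2.undistortPoints(np.array(p,float).reshape(-1,1,2),K,d).reshape(-1,2)
    v=np.c_[u,np.ones(len(u))]@Rw.T; return o,v/np.linalg.norm(v,axis=1)[:,None]
def onz(C,p,z):
    o,v=ray(C,p); return o+v*((z-o[2])/v[:,2])[:,None]
def tri(L):  # list of (C,pixel)
    A=np.zeros((3,3));b=np.zeros(3);S=[]
    for C,p in L:
        o,v=ray(C,[p]);v=v[0];P=np.eye(3)-np.outer(v,v);A+=P;b+=P@o;S.append((P,o))
    x=np.linalg.solve(A,b); return x,[float(np.linalg.norm(P@(x-o))) for P,o in S]
def proj(C,X):
    K,d,Rw,o=C; return cv2.projectPoints(np.array(X,float).reshape(-1,3),cv2.Rodrigues(Rw.T)[0],-Rw.T@o,K,d)[0].reshape(-1,2)
def state():
    s=r.sense(); print("t",s["t"],"pos",np.round(s["tool_pos"],4),"F",np.round(s["ft_force"],1),"op",round(s["opening"],4)); print(np.round(R.from_rotvec(s["tcp_rot"]).as_matrix(),3).tolist(),np.round(s["joint_positions"],2)); return s
E
python3 - <<'E'
from h import *
state()
for n in("scene","top","wrist"):
    im,C=snap(n,n+"0.png"); print(n,C[0].tolist(),C[3],C[2].round(2).tolist())
E
```

```text
t 0.0 pos [0.1499 0.6321 0.3028] F [0.4 0.1 0. ] op 0.0854
[[0.973, -0.0, 0.231], [-0.231, -0.002, 0.973], [0.0, -1.0, -0.002]] [-1.32  0.32 -0.07  1.45  0.02  1.37 -0.06]
scene [[519.5060387468478, 0.0, 318.24368887126224], [0.0, 519.5060387468478, 235.91117413617295], [0.0, 0.0, 1.0]] [ 0.04267677 -0.96308084  0.82397881] [[0.87, -0.31, 0.39], [-0.49, -0.52, 0.7], [-0.02, -0.8, -0.6]]
top [[601.9669236351583, 0.0, 315.2331151399833], [0.0, 601.9669236351583, 243.8486940868581], [0.0, 0.0, 1.0]] [ 0.3840819  -0.07048797  1.43379394] [[0.02, -0.99, 0.12], [-1.0, -0.02, 0.0], [0.0, -0.12, -0.99]]
wrist [[427.5832239038658, 0.0, 315.847228142967], [0.0, 427.5832239038658, 248.97060699202825], [0.0, 0.0, 1.0]] [0.08121573 0.64868153 0.3733427 ] [[0.23, 0.94, 0.27], [0.97, -0.22, -0.07], [-0.0, 0.28, -0.96]]
```

View pics/scene0.png

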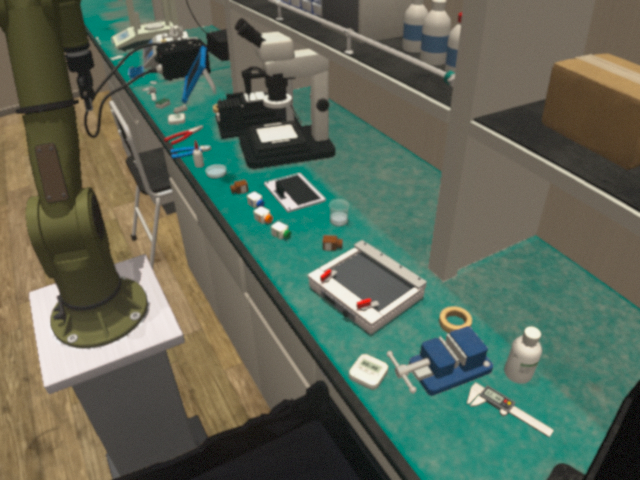

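View pics/top0.png

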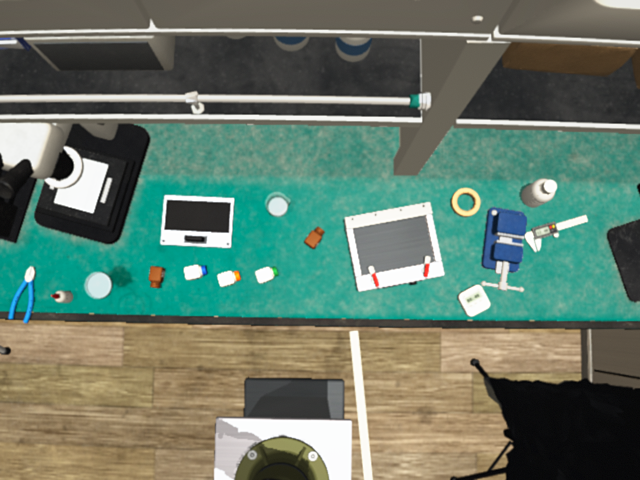

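Scene: shaker at top-view (395,247), with red bars at (375,277) and (427,267). The plate is at (198,221) with its handle at (196,239). Bottles are blue (195,271), orange (229,278) and green (265,274). The brown look-alikes are at (157,275) and (315,237), the beaker at (277,204) and the timer at (474,300).

```bash
python3 - <<'E'
from h import *
t,Ct=load("top0.png"); s,Cs=load("scene0.png")
def blobs(im,lo,hi,roi,mn=4):
    h=cv2.cvtColor(im,cv2.COLOR_BGR2HSV); m=cv2.inRange(h,lo,hi); k=np.zeros_like(m); x0,y0,x1,y1=roi; k[y0:y1,x0:x1]=m[y0:y1,x0:x1]
    n,l,st,c=cv2.connectedComponentsWithStats(k); out=[]
    for i in range(1,n):
        if st[i,4]>=mn:
            pts=np.argwhere(l==i)[:,::-1].astype(np.float32); w=cv2.minAreaRect(pts); out.append((c[i].round(1),int(st[i,4]),np.round(w[1],1),round(w[2])))
    return out
for nm,im,roi in(("top",t,(160,180,460,320)),("scene",s,(220,160,440,330))):
    for cn,lo,hi in(("red",(0,150,90),(6,255,255)),("red2",(174,150,90),(180,255,255)),("orange",(8,150,170),(18,255,255)),("blue",(105,120,100),(125,255,255)),("green",(45,110,90),(72,255,255))):
        print(nm,cn,[b for b in blobs(im,lo,hi,roi)][:8])
# candidate: top pixel corners
big=cv2.resize(t[180:320,150:450],None,fx=2.66,fy=2.66,interpolation=cv2.INTER_CUBIC); cv2.imwrite("pics/topcrop.png",big)
print(onz(Ct,[[195,271],[229,278],[265,274]],.015).round(3), onz(Ct,[[277,204]],.03).round(3),onz(Ct,[[474,300]],.019).round(3))
E
```

```text
top red [(array([426. , 269.8]), 42, array([ 3.1, 12.3]), 9), (array([375. , 279.4]), 33, array([11.7,  2.7]), 69)]
top red2 []
top orange [(array([319.7, 229.8]), 6, array([2., 2.]), 90), (array([312.7, 238.8]), 128, array([10.2, 12.4]), 37), (array([160. , 270.5]), 6, array([5., 0.]), -90), (array([237.2, 275.4]), 26, array([9.5, 4.3]), 74)]
top blue [(array([203.7, 269.8]), 38, array([8.4, 4.3]), 81)]
top green [(array([274.8, 270.9]), 33, array([8.5, 3.5]), 72)]
scene red [(array([325.5, 274.2]), 54, array([ 4.2, 12. ]), 45), (array([364. , 302.4]), 78, array([ 6.3, 13.5]), 74)]
scene red2 []
scene orange [(array([267., 217.]), 19, array([2.8, 5.7]), 45)]
scene blue [(array([259. , 202.6]), 19, array([2.8, 6.4]), 34)]
scene green [(array([286. , 232.9]), 23, array([3.5, 6.4]), 45)]
[[0.492 0.215 0.015]
 [0.477 0.134 0.015]
 [0.488 0.049 0.015]] [[0.653 0.023 0.03 ]] [[ 0.433 -0.446  0.019]]
```

View pics/topcrop.png

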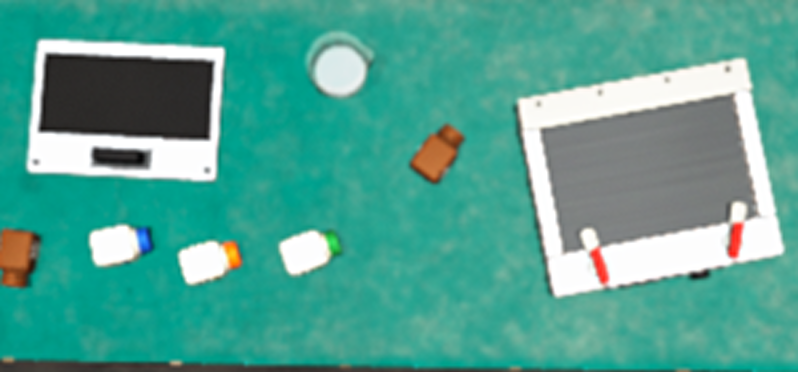

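```bash
cat >> h.py <<'E'
def Rdown(a,tilt=0,):  # tool y down, tool z horizontal at world angle a(deg)
    z=np.array([np.cos(np.radians(a)),np.sin(np.radians(a)),0]); y=np.array([0,0,-1.]); return np.c_[np.cross(y,z),y,z]
def plan(pos,Rt,cur=None):
    s=r.sense(); R0=R.from_rotvec(s["tcp_rot"]).as_matrix() if cur is None else cur[1]; p0=np.array(s["tool_pos"]) if cur is None else cur[0]
    rv=R.from_matrix(R0.T@Rt).as_rotvec(); d=np.array(pos)-p0
    print("TURN units",(rv/1.5).round(4),"rows>=%.1f"%(np.linalg.norm(rv)/.15)," then SHIFT(new axes)",(Rt.T@d/.25).round(4),"rows>=%.1f"%(np.linalg.norm(d)/.05)," | SHIFT(old axes)",(R0.T@d/.25).round(4))
    return np.array(pos),Rt
E
python3 - <<'E'
from h import *
t,Ct=load("top0.png"); s,Cs=load("scene0.png")
f=lambda P:np.array(P)/2.66+np.array([150,180])
o=onz(Ct,f([[517,100],[747,58],[782,250],[555,295]]),.05); print("shaker outer",o.round(3).tolist())
rc=onz(Ct,f([[542,128],[736,95],[752,217],[565,252]]),.044); print("recess",rc.round(3).tolist())
p=onz(Ct,f([[37,40],[224,47],[216,180],[28,172]]),.008);print("plate",p.round(3).tolist(),p.mean(0))
print("handle",onz(Ct,f([[121,157]]),.042).round(3))
for n,a,b in(("camL",(375,279.4),(325.5,274.2)),("camR",(426,269.8),(364,302.4)),("blue",(203.7,269.8),(259,202.6)),("or",(237.2,275.4),(267,217)),("gr",(274.8,270.9),(286,232.9))): print(n,tri([(Ct,a),(Cs,b)]))
c0=(r.sense()["tool_pos"],R.from_rotvec(r.sense()["tcp_rot"]).as_matrix())
c=plan([.45,.2,.3],Rdown(76.6)); c=plan([.53,-.24,.28],Rdown(10.5),c)
E
```

```text
shaker outer [[0.62, -0.136, 0.05], [0.661, -0.339, 0.05], [0.491, -0.368, 0.05], [0.449, -0.17, 0.05]]
recess [[0.596, -0.158, 0.044], [0.628, -0.33, 0.044], [0.52, -0.343, 0.044], [0.487, -0.179, 0.044]]
plate [[0.676, 0.3, 0.008], [0.671, 0.129, 0.008], [0.55, 0.132, 0.008], [0.554, 0.303, 0.008]] [0.61274012 0.21582611 0.008     ]
handle [[0.565 0.212 0.042]]
camL (array([ 0.47626706, -0.20709365,  0.05894399]), [0.00042685364378035703, 0.0004268536437802476])
camR (array([ 0.50045654, -0.32483399,  0.0584429 ]), [0.000900581765814486, 0.0009005817658144128])
blue (array([0.49369908, 0.19463534, 0.01686152]), [0.0012668780695410861, 0.001266878069541127])
or (array([0.48155022, 0.11429218, 0.0196669 ]), [0.0013289967709358356, 0.0013289967709358545])
gr (array([0.49418635, 0.02584758, 0.01772508]), [0.0009182500306150638, 0.0009182500306151264])
TURN units [0.0009 0.0007 0.0001] rows>=0.0  then SHIFT(new axes) [ 1.5683  0.0124 -1.4035] rows>=10.5  | SHIFT(old axes) [ 1.5667  0.0145 -1.4052]
TURN units [0.     0.7691 0.    ] rows>=7.7  then SHIFT(new axes) [ 1.7888  0.08   -0.0061] rows>=9.0  | SHIFT(old axes) [ 0.7192  0.08   -1.6379]
```

Emit:
servo_tool --series '[[[0,0,0],[0.1425,0,-0.1275],0],[[0,0,0],[0.1425,0,-0.1275],0],[[0,0,0],[0.1425,0,-0.1275],0],[[0,0,0],[0.1425,0,-0.1275],0],[[0,0,0],[0.1425,0,-0.1275],0],[[0,0,0],[0.1425,0,-0.1275],0],[[0,0,0],[0.1425,0,-0.1275],0],[[0,0,0],[0.1425,0,-0.1275],0],[[0,0,0],[0.1425,0,-0.1275],0],[[0,0,0],[0.1425,0,-0.1275],0],[[0,0,0],[0.1425,0,-0.1275],0],[[0,0.096,0],[0,0,0],0],[[0,0.096,0],[0,0,0],0],[[0,0.096,0],[0,0,0],0],[[0,0.096,0],[0,0,0],0],[[0,0.096,0],[0,0,0],0],[[0,0.096,0],[0,0,0],0],[[0,0.096,0],[0,0,0],0],[[0,0.096,0],[0,0,0],0]]'

```text
t: 2.05
tool_pos: [0.4502, 0.2008, 0.3037]
tcp_rot: [-1.289, 1.076, -1.075]
ft_force: [0.0, -0.2, 1.0]
opening: 0.0854
```

Emit:
servo_tool --series '[[[0,0,0],[0.18,0,0],0],[[0,0,0],[0.18,0,0],0],[[0,0,0],[0.18,0,0],0],[[0,0,0],[0.18,0,0],0],[[0,0,0],[0.18,0,0],0],[[0,0,0],[0.18,0,0],0],[[0,0,0],[0.18,0,0],0],[[0,0,0],[0.18,0,0],0],[[0,0,0],[0.18,0,0],0],[[0,0,0],[0.18,0,0],0],[[0,0,0],[0,0,0],0],[[0,0,0],[0,0,0],0]]'

```text
t: 3.25
tool_pos: [0.5331, -0.2424, 0.3033]
tcp_rot: [-1.291, 1.074, -1.073]
ft_force: [0.6, 1.4, -0.3]
opening: 0.0858
```

```bash
python3 - <<'E'
from h import *
state(); snap("wrist","w1.png")
E
```

```text
t 3.25 pos [ 0.5331 -0.2424  0.3033] F [ 0.6  1.4 -0.3] op 0.0858
[[0.182, -0.001, 0.983], [-0.983, -0.0, 0.182], [-0.0, -1.0, -0.001]] [-0.29  0.23  0.79  1.64 -0.16  1.34  0.7 ]
```

View pics/w1.png

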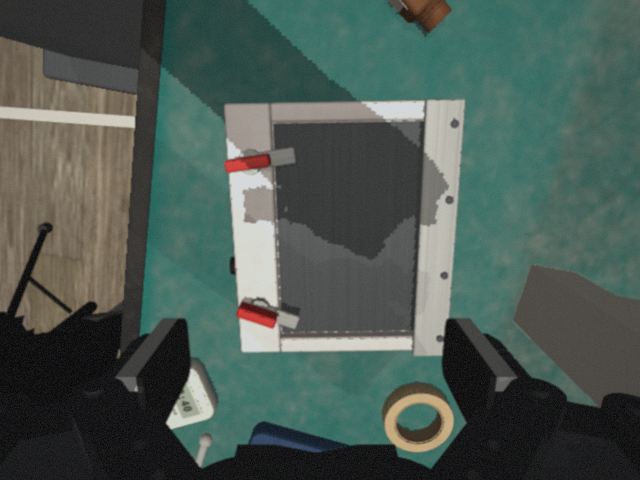

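Wrist view: both cams are near locked, with tongues pointing right, i.e. to the far side. The left bar runs (227,166)–(271,160) and the right bar (239,311)–(276,322). Recess corners are at (274,122), (423,121), (413,331) and (281,335).

```bash
cat >> h.py <<'E'
def redbars(im,C,z=.066):
    h=cv2.cvtColor(im,cv2.COLOR_BGR2HSV); m=cv2.inRange(h,(0,150,70),(8,255,255))|cv2.inRange(h,(172,150,70),(180,255,255))
    n,l,st,c=cv2.connectedComponentsWithStats(m); out=[]
    for i in range(1,n):
        if st[i,4]>100:
            p=np.argwhere(l==i)[:,::-1]; w=onz(C,p,z)[:,:2]; (cx,cy),sz,a=cv2.minAreaRect((w*1000).astype(np.float32)); q=cv2.boxPoints(((cx,cy),sz,a)); 
            e=max((q[1]-q[0],q[2]-q[1]),key=np.linalg.norm); ang=np.degrees(np.arctan2(e[1],e[0])); out.append(((round(cx/1000,4),round(cy/1000,4)),np.round(sz,1),round((ang+90)%180-90,1),c[i].round(1)))
    return out
E
python3 - <<'E'
from h import *
im,C=load("w1.png")
for b in redbars(im,C): print(b)
g=cv2.cvtColor(im,cv2.COLOR_BGR2GRAY)
o=onz(C,[[225,104],[242,352]],.044);rc=onz(C,[[274,122],[423,121],[413,331],[281,335]],.044); f=onz(C,[[465,99],[443,356],[426,100],[413,356]],.054)
print(o.round(4).tolist());print(rc.round(4).tolist());print(f.round(4).tolist())
ang=lambda d:np.degrees(np.arctan2(d[1],d[0]))
print("yaw front",ang(o[0]-o[1])-90,"rail",ang(rc[0]-rc[3])-90,"lip",ang(f[2]-f[3])-90,"far",ang(f[0]-f[1])-90,"left",ang(rc[1]-rc[0]))
Ct=load("top0.png")[1]
for n,px in(("L",(375,279.4)),("R",(426,269.8))):
  for b in redbars(im,C): 
    x,e=tri([(Ct,px),(C,b[3])]); 
    if e[0]<.01: print(n,x,e)
E
```

```text
((0.4757, -0.2065), array([31.8,  7.9]), np.float32(18.8), array([247.1, 162.8]))
((0.4991, -0.321), array([12.6, 30.4]), np.float32(-8.6), array([256.5, 314.6]))
[[0.4508, -0.1698, 0.044], [0.4904, -0.3688, 0.044]]
[[0.4881, -0.1758, 0.044], [0.5963, -0.1551, 0.044], [0.6305, -0.3225, 0.044], [0.5209, -0.3466, 0.044]]
[[0.6196, -0.1357, 0.054], [0.6576, -0.3359, 0.054], [0.5926, -0.1414, 0.054], [0.6328, -0.3404, 0.054]]
yaw front 11.254262352643991 rail 10.877594863067628 lip 11.427771432587832 far 10.747056692753318 left 10.843635874549685
L [ 0.47552453 -0.20652384  0.06434826] [0.0001477268004205922, 0.00014772680042066897]
R [ 0.49912296 -0.32378087  0.06089705] [0.0003605355324003742, 0.00036053553240037]
```

```bash
python3 - <<'E'
from h import *
c=plan([.4757,-.2068,.17],Rdown(18.8-90)); plan([.4757,-.2068,.126],Rdown(18.8-90),c)
E
```

```text
TURN units [ 1.000e-03  9.524e-01 -2.000e-04] rows>=9.5  then SHIFT(new axes) [ 0.1753  0.5335 -0.2028] rows>=3.0  | SHIFT(old axes) [-0.1754  0.5339 -0.2019]
TURN units [0. 0. 0.] rows>=0.0  then SHIFT(new axes) [0.    0.176 0.   ] rows>=0.9  | SHIFT(old axes) [0.    0.176 0.   ]
```

Emit:
servo_tool --series '[[[0,0.0952,0],[0,0,0],0.5],[[0,0.0952,0],[0,0,0],0.5],[[0,0.0952,0],[0,0,0],0.5],[[0,0.0952,0],[0,0,0],0.5],[[0,0.0952,0],[0,0,0],0.5],[[0,0.0952,0],[0,0,0],0.5],[[0,0.0952,0],[0,0,0],0.5],[[0,0.0952,0],[0,0,0],0.5],[[0,0.0952,0],[0,0,0],0.5],[[0,0.0952,0],[0,0,0],0.5],[[0,0,0],[0.044,0.133,-0.051],0.5],[[0,0,0],[0.044,0.133,-0.051],0.5],[[0,0,0],[0.044,0.133,-0.051],0.5],[[0,0,0],[0.044,0.133,-0.051],0.5],[[0,0,0],[0,0.06,0],0.5],[[0,0,0],[0,0.06,0],0.5],[[0,0,0],[0,0.056,0],0.5],[[0,0,0],[0,0,0],0.5]]' --force 40

```text
t: 5.1
tool_pos: [0.4757, -0.2072, 0.1258]
tcp_rot: [-0.341, 2.044, -2.044]
ft_force: [-0.1, 0.2, 0.0]
opening: 0.0427
```

```bash
python3 - <<'E'
from h import *
state(); snap("wrist","w2.png"); print(redbars(*load("w2.png")))
E
```

```text
t 5.1 pos [ 0.4757 -0.2072  0.1258] F [-0.1  0.2  0. ] op 0.0427
[[-0.946, -0.002, 0.323], [-0.323, -0.001, -0.946], [0.002, -1.0, -0.0]] [-0.48  0.31  0.95  2.   -0.3   0.98 -0.62]
[((0.4782, -0.206), array([35.2,  8.2]), np.float32(19.3), array([316.9, 330.2])), ((0.4956, -0.3109), array([33.7, 14.9]), np.float32(30.9), array([624.1, 378.3]))]
```

View pics/w2.png

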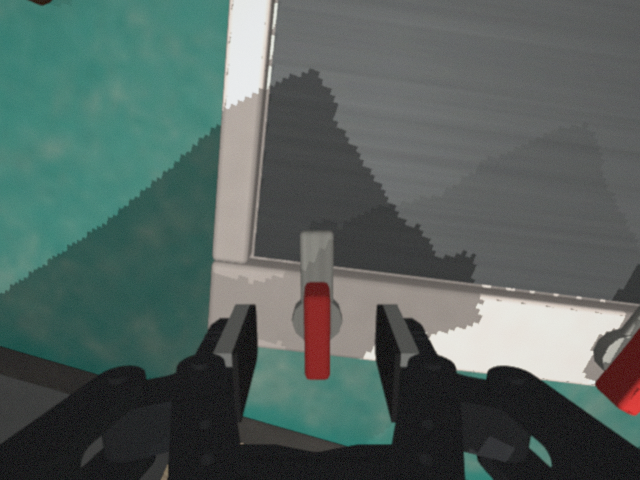

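The jaws at columns 250 and 382 straddle the left bar at (317,330), which lies centred and parallel to the pads. Close and turn.

Emit:
servo_tool --series '[[[0,0,0],[0,0,0],1],[[0,0,0],[0,0,0],1],[[0,0,0],[0,0,0],1],[[0,0,0],[0,0,0],1],[[0,0,0],[0,0,0],1],[[0,-0.096,0],[0,0,0],1],[[0,-0.096,0],[0,0,0],1],[[0,-0.096,0],[0,0,0],1],[[0,-0.096,0],[0,0,0],1],[[0,-0.096,0],[0,0,0],1],[[0,-0.096,0],[0,0,0],1],[[0,-0.096,0],[0,0,0],1],[[0,-0.096,0],[0,0,0],1],[[0,-0.096,0],[0,0,0],1],[[0,-0.096,0],[0,0,0],1],[[0,0,0],[0,0,0],1],[[0,0,0],[0,0,0],1]]' --force 50

```text
t: 6.85
tool_pos: [0.476, -0.2074, 0.1278]
tcp_rot: [-1.294, 1.063, -1.064]
ft_force: [-1.1, 1.2, 6.8]
opening: 0.0076
```

Emit:
servo_tool --series '[[[0,0,0],[0,0,0],0.5],[[0,0,0],[0,0,0],0.5],[[0,0,0],[0,0,0],0.5],[[0,0,0],[0,-0.1,0],0.5],[[0,0,0],[0,-0.15,0],0.5],[[0,0,0],[0,-0.15,0],0.5],[[0,0,0],[0,-0.15,0],0.5],[[0,0,0],[0,0,0],0.5]]'

```text
t: 7.65
tool_pos: [0.4779, -0.2085, 0.2695]
tcp_rot: [-1.291, 1.055, -1.069]
ft_force: [-0.7, -0.4, -0.3]
opening: 0.0425
```

```bash
python3 - <<'E'
from h import *
s=state(); snap("wrist","w3.png"); B=redbars(*load("w3.png")); print(B)
plan([.4994,-.323,.16],Rdown(-8.6+90))
E
```

```text
t 7.65 pos [ 0.4779 -0.2085  0.2695] F [-0.7 -0.4 -0.3] op 0.0425
[[0.196, 0.009, 0.981], [-0.981, -0.001, 0.196], [0.003, -1.0, 0.009]] [-0.33  0.06  0.72  1.84 -0.04  1.24  0.6 ]
[((0.4748, -0.2054), array([ 7.3, 31.8]), np.float32(-78.7), array([310.7, 230.4])), ((0.4985, -0.3198), array([14.7, 31.8]), np.float32(-9.4), array([311.5, 385.3]))]
TURN units [-0.0025 -0.8153  0.003 ] rows>=8.2  then SHIFT(new axes) [ 0.1583  0.4274 -0.442 ] rows>=3.2  | SHIFT(old axes) [ 0.4688  0.4281 -0.0041]
```

Emit:
servo_tool --series '[[[0,-0.0906,0],[0,0,0],0.5],[[0,-0.0906,0],[0,0,0],0.5],[[0,-0.0906,0],[0,0,0],0.5],[[0,-0.0906,0],[0,0,0],0.5],[[0,-0.0906,0],[0,0,0],0.5],[[0,-0.0906,0],[0,0,0],0.5],[[0,-0.0906,0],[0,0,0],0.5],[[0,-0.0906,0],[0,0,0],0.5],[[0,-0.0906,0],[0,0,0],0.5],[[0,0,0],[0.0396,0.107,-0.1105],0.5],[[0,0,0],[0.0396,0.107,-0.1105],0.5],[[0,0,0],[0.0396,0.107,-0.1105],0.5],[[0,0,0],[0.0396,0.107,-0.1105],0.5],[[0,0,0],[0,0.065,0],0.5],[[0,0,0],[0,0.063,0],0.5],[[0,0,0],[0,0,0],0.5],[[0,0,0],[0,0,0],0.5]]' --force 50

```text
t: 9.4
tool_pos: [0.4985, -0.3211, 0.1254]
tcp_rot: [-1.567, 0.116, -0.116]
ft_force: [0.3, -0.1, 0.3]
opening: 0.0427
```

```bash
python3 - <<'E'
from h import *
s=state(); snap("wrist","w4.png"); B=redbars(*load("w4.png")); print(B)
E
```

```text
t 9.4 pos [ 0.4985 -0.3211  0.1254] F [ 0.3 -0.1  0.3] op 0.0427
[[0.989, -0.0, 0.148], [-0.148, 0.001, 0.989], [-0.0, -1.0, 0.001]] [-0.04  0.42  0.69  1.81 -0.31  1.02  2.19]
[((0.4748, -0.2223), array([13.5, 16.9]), np.float32(-79.7), array([616.1, 232. ])), ((0.496, -0.3241), array([ 8.2, 35.4]), np.float32(-9.4), array([304.9, 337. ]))]
```

Emit:
servo_tool --series '[[[0,0,0],[0,-0.01,-0.013],0.5],[[0,0,0],[0,0,0],1],[[0,0,0],[0,0,0],1],[[0,0,0],[0,0,0],1],[[0,0,0],[0,0,0],1],[[0,0,0],[0,0,0],1],[[0,0.0915,0],[0,0,0],1],[[0,0.0915,0],[0,0,0],1],[[0,0.0915,0],[0,0,0],1],[[0,0.0915,0],[0,0,0],1],[[0,0.0915,0],[0,0,0],1],[[0,0.0915,0],[0,0,0],1],[[0,0.0915,0],[0,0,0],1],[[0,0.0915,0],[0,0,0],1],[[0,0.0915,0],[0,0,0],1],[[0,0,0],[0,0,0],1],[[0,0,0],[0,0,0],1]]' --force 50

```text
t: 11.15
tool_pos: [0.4994, -0.3238, 0.1289]
tcp_rot: [-1.289, 1.069, -1.069]
ft_force: [0.7, 5.0, 6.9]
opening: 0.0074
```

Emit:
servo_tool --series '[[[0,0,0],[0,0,0],0.5],[[0,0,0],[0,0,0],0.5],[[0,0,0],[0,0,0],0.5],[[0,0,0],[0,-0.1,0],0.5],[[0,0,0],[0,-0.2,0],0.5],[[0,0,0],[0,-0.2,0],0.5],[[0,0,0],[0,-0.2,0],0.5],[[0,0,0],[0,0,0],0.5]]'

```text
t: 11.95
tool_pos: [0.4993, -0.3287, 0.3099]
tcp_rot: [-1.288, 1.062, -1.081]
ft_force: [0.2, -0.8, -0.1]
opening: 0.0427
```

```bash
python3 - <<'E'
from h import *
s=state(); snap("wrist","w5.png"); B=redbars(*load("w5.png")); print(B)
c=plan([.53,.15,.30],Rdown(-2.5))
E
```

```text
t 11.95 pos [ 0.4993 -0.3287  0.3099] F [ 0.2 -0.8 -0.1] op 0.0427
[[0.184, 0.01, 0.983], [-0.983, -0.005, 0.184], [0.007, -1.0, 0.009]] [-0.34  0.32  1.09  1.62 -0.29  1.37  0.97]
[((0.4753, -0.208), array([ 7.4, 30.7]), np.float32(-79.4), array([311.7,  41.5])), ((0.4984, -0.3236), array([ 7.4, 31.2]), np.float32(-79.3), array([314.4, 214.5]))]
TURN units [-0.0041  0.1526  0.002 ] rows>=1.5  then SHIFT(new axes) [-1.9131  0.0257  0.0425] rows>=9.6  | SHIFT(old axes) [-1.8537  0.0215  0.4753]
```

View pics/w5.png

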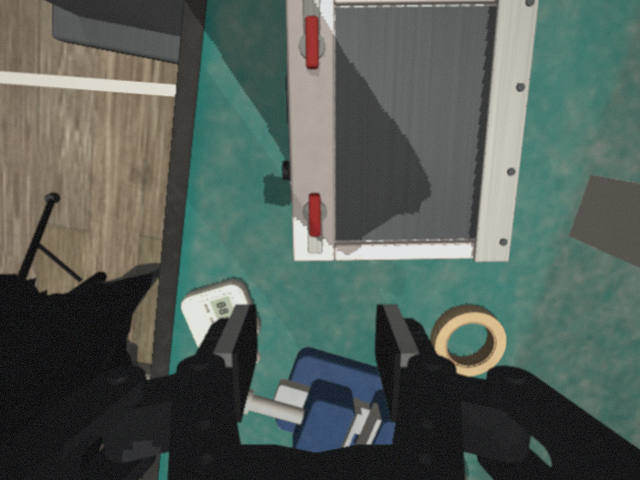

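Both cams are unlocked: the bars lie along the rail at (312,42) and (314,214). Now to the plate.

Emit:
servo_tool --series '[[[-0.002,0.0763,0.001],[0,0,0],0.5],[[-0.002,0.0763,0.001],[0,0,0],0.5],[[0,0,0],[-0.187,0.003,0.012],0.5],[[0,0,0],[-0.187,0.003,0.012],0.5],[[0,0,0],[-0.187,0.003,0.012],0.5],[[0,0,0],[-0.187,0.003,0.012],0.5],[[0,0,0],[-0.187,0.003,0.012],0.5],[[0,0,0],[-0.187,0.003,0.012],0.5],[[0,0,0],[-0.187,0.003,0.012],0.5],[[0,0,0],[-0.187,0.003,0.012],0.5],[[0,0,0],[-0.187,0.003,0.012],0.5],[[0,0,0],[-0.187,0.003,0.012],0.5],[[0,0,0],[-0.187,0.003,0.012],0.5],[[0,0,0],[-0.187,0.003,0.012],0.5],[[0,0,0],[0,0,0],0.5],[[0,0,0],[0,0,0],0.5]]'

```text
t: 13.6
tool_pos: [0.5569, 0.2344, 0.2929]
tcp_rot: [-1.197, 1.245, -1.235]
ft_force: [0.1, -1.2, -0.1]
opening: 0.0432
```

```bash
python3 - <<'E'
from h import *
s=state(); snap("wrist","w6.png")
im,C=load("w5.png"); rc=onz(C,[[335,3],[335,240],[471,240]],.044); print("rim",rc.round(4).tolist()); print("out",onz(C,[[294,261]],.044).round(4))
E
```

```text
t 13.6 pos [0.5569 0.2344 0.2929] F [ 0.1 -1.2 -0.1] op 0.0432
[[-0.04, -0.008, 0.999], [-0.999, -0.0, -0.04], [0.001, -1.0, -0.008]] [-1.18  0.32  0.91  1.61 -0.26  1.35 -0.27]
rim [[0.4863, -0.1764, 0.044], [0.5199, -0.3455, 0.044], [0.6293, -0.3254, 0.044]]
out [[ 0.4902 -0.3693  0.044 ]]
```

View pics/w6.png

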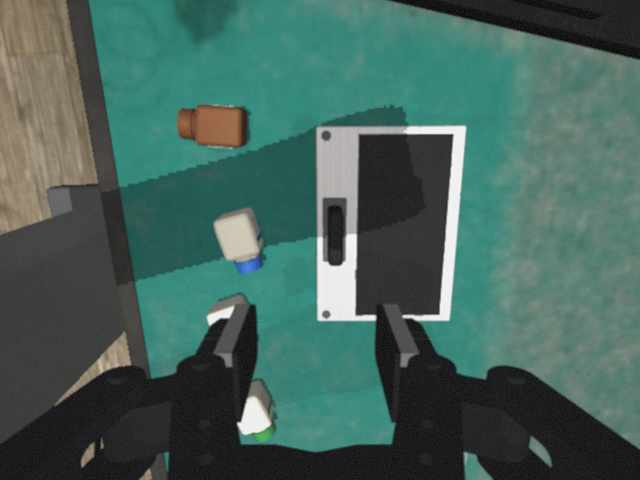

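The plate's corners are at (317,126), (466,126), (450,320) and (317,320), its handle top at about (336,236). The blue bottle is at (240,240).

```bash
python3 - <<'E'
from h import *
im,C=load("w6.png"); Ct=load("top0.png")[1];Cs=load("scene0.png")[1]
ang=lambda d:np.degrees(np.arctan2(d[1],d[0]))
p=onz(C,[[317,126],[466,126],[450,320],[317,320]],.008); print(p.round(4).tolist())
print("yaw",ang(p[0]-p[3])-90,ang(p[1]-p[2])-90,ang(p[1]-p[0]),ang(p[2]-p[3]), "size",[np.linalg.norm(p[i]-p[(i+1)%4]).round(4) for i in range(4)])
u=p.mean(0); print("grip from corners",u+ -.045*np.array([np.cos(np.radians(-2.5)),np.sin(np.radians(-2.5)),0]))
g=cv2.cvtColor(im,cv2.COLOR_BGR2GRAY); m=(g[190:275,322:352]<35).astype(np.uint8); n,l,st,c=cv2.connectedComponentsWithStats(m); i=1+np.argmax(st[1:,4]); pts=np.argwhere(l==i)[:,::-1]+[322,190]; print("bar",pts.min(0),pts.max(0),pts.mean(0), onz(C,[pts.mean(0)],.042).round(4),onz(C,[pts.mean(0)],.030).round(4))
print("plate corner tri", tri([(C,(317,320)),(Ct,(216/2.66+150,180/2.66+180))]))
print("handle tri", tri([(C,(336,237)),(Ct,(121/2.66+150,155/2.66+180))]))
E
```

```text
[[0.5574, 0.3048, 0.008], [0.6761, 0.3001, 0.008], [0.671, 0.1311, 0.008], [0.5506, 0.1356, 0.008]]
yaw -2.3082998343864602 -1.7351494937136636 -2.299603527876903 -2.138488568062689 size [np.float64(0.1188), np.float64(0.169), np.float64(0.1205), np.float64(0.1693)]
grip from corners [0.56882047 0.21987154 0.008     ]
bar [328 206] [342 249] [334.46112601 225.2922252 ] [[0.5681 0.2308 0.042 ]] [[0.5684 0.2281 0.03  ]]
plate corner tri (array([0.55041782, 0.13264786, 0.00173653]), [5.279060686036139e-07, 5.279060686451043e-07])
handle tri (array([0.56949469, 0.21598529, 0.02052161]), [0.00012750016935496095, 0.0001275001693546809])
```

```bash
python3 - <<'E'
from h import *
plan([.5688,.219,.086],Rdown(-2.15))
E
```

```text
TURN units [ 0.0052 -0.0039  0.0002] rows>=0.1  then SHIFT(new axes) [0.0519 0.83   0.0476] rows>=4.2  | SHIFT(old axes) [0.0514 0.8296 0.0544]
```

Emit:
servo_tool --series '[[[0.005,-0.004,0],[0,0,0],0.5],[[0,0,0],[0.052,0,0.0476],0.5],[[0,0,0],[0,0.15,0],0.5],[[0,0,0],[0,0.15,0],0.5],[[0,0,0],[0,0.15,0],0.5],[[0,0,0],[0,0.15,0],0.5],[[0,0,0],[0,0.12,0],0.5],[[0,0,0],[0,0.06,0],0.5],[[0,0,0],[0,0.05,0],0.5],[[0,0,0],[0,0,0],0.5],[[0,0,0],[0,0,0],0.5]]'

```text
t: 14.75
tool_pos: [0.5703, 0.2203, 0.0887]
tcp_rot: [-1.187, 1.236, -1.236]
ft_force: [-0.1, 0.2, -0.0]
opening: 0.0426
```

```bash
python3 - <<'E'
from h import *
s=state(); snap("wrist","w7.png")
E
```

```text
t 14.75 pos [0.5703 0.2203 0.0887] F [-0.1  0.2 -0. ] op 0.0426
[[-0.037, 0.003, 0.999], [-0.999, 0.003, -0.037], [-0.003, -1.0, 0.003]] [-1.04  0.54  0.8   1.79 -0.46  1.   -0.1 ]
```

View pics/w7.png

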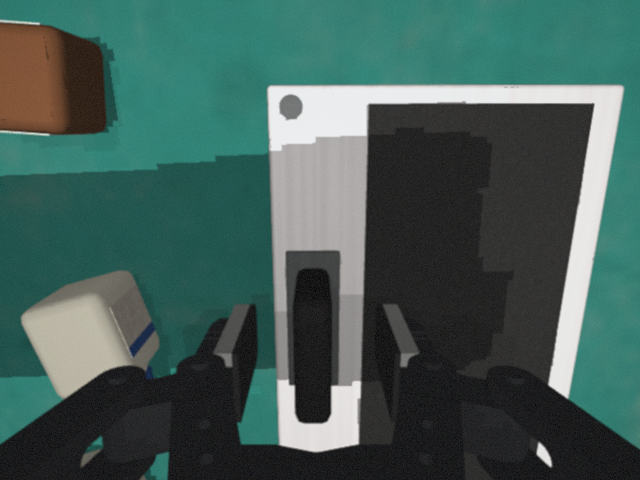

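The jaws (250/385) straddle the handle bar (313, 268–422), aligned within 1 mm. Grip and lift.

Emit:
servo_tool --series '[[[0,0,0],[0,0.008,0],1],[[0,0,0],[0,0,0],1],[[0,0,0],[0,0,0],1],[[0,0,0],[0,0,0],1],[[0,0,0],[0,0,0],1],[[0,0,0],[0,0,0],1],[[0,0,0],[0,-0.04,0],1],[[0,0,0],[0,-0.08,0],1],[[0,0,0],[0,-0.08,0],1],[[0,0,0],[0,-0.12,0],1],[[0,0,0],[0,-0.12,0],1],[[0,0,0],[0,-0.12,0],1],[[0,0,0],[0,-0.12,0],1],[[0,0,0],[0,0,0],1],[[0,0,0],[0,0,0],1]]' --force 110

```text
t: 16.3
tool_pos: [0.5688, 0.2199, 0.255]
tcp_rot: [-1.189, 1.237, -1.235]
ft_force: [0.2, 0.6, -5.5]
opening: 0.0098
```

```bash
python3 - <<'E'
from h import *
s=state(); snap("wrist","w8.png")
E
```

```text
t 16.3 pos [0.5688 0.2199 0.255 ] F [ 0.2  0.6 -5.5] op 0.0098
[[-0.037, 0.001, 0.999], [-0.999, 0.003, -0.037], [-0.003, -1.0, 0.001]] [-1.14  0.36  0.91  1.65 -0.3   1.28 -0.21]
```

View pics/w8.png

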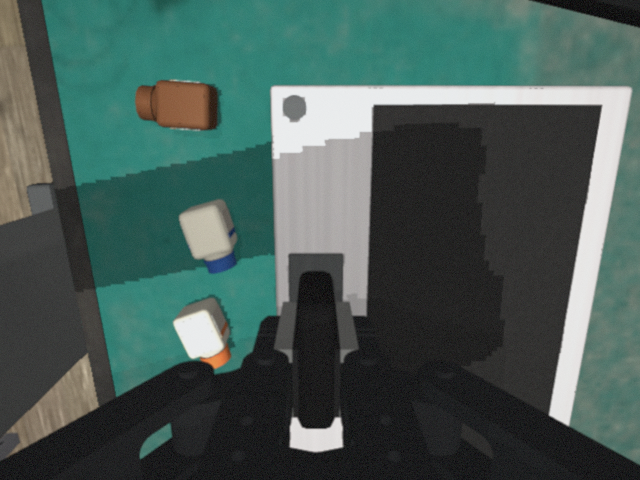

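The plate is held firm and level; its left edge runs along row 87 from (271,87) to (631,87). I'll check its place in the hand and compute the insertion waypoints.

```bash
cat >> h.py <<'E'
YAW=11.1; CEN=np.array([.565,-.2495,0]); FL=.034; DU=.0867; OFX=0.0
Rs=R.from_euler("z",YAW,degrees=True).as_matrix()
def pose(fx,fz,th,y=0):  # F = far bottom edge in shaker frame (m; fz over floor), tilt deg
    t=np.radians(th); px=np.array([np.cos(t),0,-np.sin(t)]); n=np.array([np.sin(t),0,np.cos(t)]); F=np.array([fx,y,FL+fz])
    T=F-.105*px+DU*n; Rt=np.c_[[0,-1,0],-n,px]
    return CEN+Rs@T+OFX*(Rs@np.array([0,1.,0])), Rs@Rt
E
python3 - <<'E'
from h import *
im,C=load("w8.png"); s=r.sense(); Rc=R.from_rotvec(s["tcp_rot"]).as_matrix(); p=np.array(s["tool_pos"])
w=onz(C,[[271,87],[631,87],[269.5,85.5],[633,85.5]],p[2]-DU+.008); print(((w-p)@Rc*1000).round(1))
c=plan(pose(.040,.060,0)[0]+[0,0,.06],Rdown(YAW))
for a in((.040,.060,20),(.040,.004,20),(.050,.003,20),(.050,.003,12),(.0595,.0015,12),(.0595,.001,3),(.0595,0,0)):
    q=pose(*a); print(a,q[0].round(4)); c=plan(*q,c)
E
```

```text
[[-83.   78.8 -14.8]
 [-83.1  78.7 104.7]
 [-83.4  78.8 -15.3]
 [-83.6  78.7 105.2]]
TURN units [ 0.0008 -0.1538 -0.0011] rows>=1.5  then SHIFT(new axes) [ 1.8398  0.0527 -0.6338] rows>=9.7  | SHIFT(old axes) [ 1.9361  0.0501 -0.1961]
(0.04, 0.06, 20) [ 0.5365 -0.2551  0.2114]
TURN units [-0.2327  0.      0.    ] rows>=2.3  then SHIFT(new axes) [0.     0.061  0.1754] rows>=0.9  | SHIFT(old axes) [0.     0.1173 0.1439]
(0.04, 0.004, 20) [ 0.5365 -0.2551  0.1554]
TURN units [0. 0. 0.] rows>=0.0  then SHIFT(new axes) [0.     0.2105 0.0766] rows>=1.1  | SHIFT(old axes) [0.     0.2105 0.0766]
(0.05, 0.003, 20) [ 0.5463 -0.2532  0.1544]
TURN units [0. 0. 0.] rows>=0.0  then SHIFT(new axes) [-0.     -0.0099  0.039 ] rows>=0.2  | SHIFT(old axes) [-0.     -0.0099  0.039 ]
(0.05, 0.003, 12) [ 0.531  -0.2562  0.1436]
TURN units [ 0.0931 -0.     -0.    ] rows>=0.9  then SHIFT(new axes) [ 0.      0.0551 -0.0524] rows>=0.4  | SHIFT(old axes) [ 0.      0.0618 -0.0442]
(0.0595, 0.0015, 12) [ 0.5403 -0.2543  0.1421]
TURN units [0. 0. 0.] rows>=0.0  then SHIFT(new axes) [-0.     -0.002   0.0384] rows>=0.2  | SHIFT(old axes) [-0.     -0.002   0.0384]
(0.0595, 0.001, 3) [ 0.5249 -0.2574  0.1271]
TURN units [ 0.1047  0.     -0.    ] rows>=1.0  then SHIFT(new axes) [ 0.      0.0634 -0.0593] rows>=0.4  | SHIFT(old axes) [ 0.      0.0719 -0.0487]
(0.0595, 0, 0) [ 0.5204 -0.2583  0.1207]
TURN units [ 0.0349 -0.      0.    ] rows>=0.3  then SHIFT(new axes) [ 0.      0.0255 -0.0187] rows>=0.2  | SHIFT(old axes) [ 0.      0.0265 -0.0174]
```

Emit:
servo_tool --series '[[[0,-0.0769,0],[0,0,0],1],[[0,-0.0769,0],[0,0,0],1],[[0,0,0],[0.08,0.004,-0.027],1],[[0,0,0],[0.153,0.004,-0.053],1],[[0,0,0],[0.153,0.004,-0.053],1],[[0,0,0],[0.153,0.004,-0.053],1],[[0,0,0],[0.153,0.004,-0.053],1],[[0,0,0],[0.153,0.004,-0.053],1],[[0,0,0],[0.153,0.004,-0.053],1],[[0,0,0],[0.153,0.004,-0.053],1],[[0,0,0],[0.153,0.004,-0.053],1],[[0,0,0],[0.153,0.004,-0.053],1],[[0,0,0],[0.153,0.004,-0.053],1],[[0,0,0],[0.153,0.004,-0.053],1],[[0,0,0],[0.07,0.004,-0.026],1],[[0,0,0],[0,0,0],1],[[0,0,0],[0,0,0],1],[[0,0,0],[0,0,0],1]]'

```text
t: 18.15
tool_pos: [0.5013, -0.2589, 0.2403]
tcp_rot: [-1.292, 1.066, -1.062]
ft_force: [-0.4, -0.4, -4.0]
opening: 0.01
```

```bash
sed -i 's/OFX=0.0$/OFX=0.0017/' h.py; python3 - <<'E'
from h import *
s=state(); c=None
c=plan(*pose(.040,.060,20)); plan(*pose(.040,.030,20),c)
E
```

```text
t 18.15 pos [ 0.5013 -0.2589  0.2403] F [-0.4 -0.4 -4. ] op 0.01
[[0.194, -0.0, 0.981], [-0.981, 0.004, 0.194], [-0.004, -1.0, 0.0]] [-0.49  0.3   1.08  1.78 -0.28  1.23  0.87]
TURN units [-0.233   0.0011 -0.0022] rows>=2.3  then SHIFT(new axes) [0.0055 0.0603 0.1723] rows>=0.9  | SHIFT(old axes) [0.0061 0.1156 0.1412]
TURN units [0. 0. 0.] rows>=0.0  then SHIFT(new axes) [0.     0.1128 0.041 ] rows>=0.6  | SHIFT(old axes) [0.     0.1128 0.041 ]
```

Emit:
servo_tool --series '[[[-0.0777,0,-0.001],[0,0,0],1],[[-0.0777,0,-0.001],[0,0,0],1],[[-0.0777,0.001,0],[0,0,0],1],[[0,0,0],[0.002,0.03,0.086],1],[[0,0,0],[0.003,0.03,0.086],1],[[0,0,0],[0,0.056,0.02],1],[[0,0,0],[0,0.056,0.021],1],[[0,0,0],[0,0,0],1],[[0,0,0],[0,0,0],1],[[0,0,0],[0,0,0],1]]'

```text
t: 19.15
tool_pos: [0.5363, -0.2552, 0.1837]
tcp_rot: [-1.567, 1.29, -0.908]
ft_force: [-0.3, -0.2, -4.2]
opening: 0.0103
```

```bash
python3 - <<'E'
from h import *
s=state(); snap("wrist","w9.png")
c=plan(*pose(.040,.004,20)); c=plan(*pose(.050,.003,20),c)
E
```

```text
t 19.15 pos [ 0.5363 -0.2552  0.1837] F [-0.3 -0.2 -4.2] op 0.0103
[[0.191, -0.333, 0.923], [-0.982, -0.067, 0.179], [0.002, -0.941, -0.34]] [-0.37  0.65  0.98  1.57 -0.29  1.45  0.84]
TURN units [-0.0019 -0.0015  0.0009] rows>=0.0  then SHIFT(new axes) [-0.0072  0.1065  0.0391] rows>=0.6  | SHIFT(old axes) [-0.0074  0.1066  0.0388]
TURN units [0. 0. 0.] rows>=0.0  then SHIFT(new axes) [-0.     -0.0099  0.039 ] rows>=0.2  | SHIFT(old axes) [-0.     -0.0099  0.039 ]
```

View pics/w9.png

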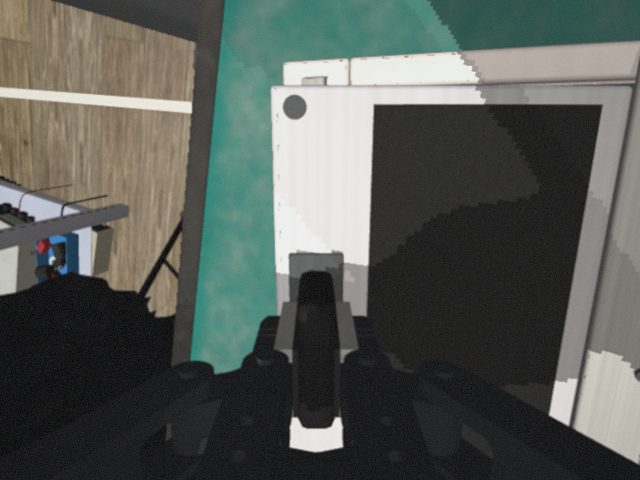

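The plate is still rigid in the hand at 20° tilt, and its far edge is just in front of the lip on the right of the image. Lower it and slide it under.

Emit:
servo_tool --series '[[[-0.002,0,0.001],[-0.004,0.036,0.013],1],[[0,0,0],[-0.003,0.036,0.013],1],[[0,0,0],[0,0.034,0.013],1],[[0,0,0],[0,0,0],1],[[0,0,0],[0,0,0],1]]'

```text
t: 19.7
tool_pos: [0.536, -0.2531, 0.154]
tcp_rot: [-1.57, 1.294, -0.904]
ft_force: [-0.2, -0.8, -4.2]
opening: 0.0104
```

```bash
python3 - <<'E'
from h import *
im,C=load("w9.png"); w=onz(C,[[480,83.5],[600,82]],.044); print("left rim in shaker mm",((w-CEN)@Rs*1000).round(1).tolist())
s=state(); c=plan(*pose(.050,.003,20)); c=plan(*pose(.050,.003,16),c); c=plan(*pose(.050,.003,12),c); c=plan(*pose(.059,.0015,12),c)
E
```

```text
left rim in shaker mm [[-6.2, 87.7, 44.0], [38.2, 86.9, 44.0]]
t 19.7 pos [ 0.536  -0.2531  0.154 ] F [-0.2 -0.8 -4.2] op 0.0104
[[0.191, -0.338, 0.921], [-0.982, -0.066, 0.179], [-0.0, -0.939, -0.345]] [-0.36  0.68  0.96  1.59 -0.31  1.41  0.84]
TURN units [ 0.0018 -0.001  -0.0005] rows>=0.0  then SHIFT(new axes) [ 0.0015 -0.0152  0.0378] rows>=0.2  | SHIFT(old axes) [ 0.0015 -0.0153  0.0377]
TURN units [ 0.0465 -0.     -0.    ] rows>=0.5  then SHIFT(new axes) [ 0.      0.0285 -0.0252] rows>=0.2  | SHIFT(old axes) [ 0.      0.0301 -0.0232]
TURN units [ 0.0465 -0.     -0.    ] rows>=0.5  then SHIFT(new axes) [-0.      0.0285 -0.0252] rows>=0.2  | SHIFT(old axes) [-0.      0.0301 -0.0232]
TURN units [0. 0. 0.] rows>=0.0  then SHIFT(new axes) [ 0.     -0.0016  0.0365] rows>=0.2  | SHIFT(old axes) [ 0.     -0.0016  0.0365]
```

Emit:
servo_tool --series '[[[0.002,-0.001,0],[0.0015,-0.015,0.038],1],[[0,0,0],[0,0,0],1],[[0.0465,0,0],[0,0.0293,-0.0242],1],[[0.0465,0,0],[0,0.0293,-0.0242],1],[[0,0,0],[0,0,0],1],[[0,0,0],[0,0,0],1]]'

```text
t: 20.3
tool_pos: [0.5308, -0.2545, 0.1451]
tcp_rot: [-1.459, 1.202, -0.973]
ft_force: [0.0, 0.4, -3.5]
opening: 0.0102
```

```bash
python3 - <<'E'
from h import *
s=state(); c=plan(*pose(.059,.0015,12)); 
for a in((.059,.001,8),(.059,.001,4),(.059,.0005,1)): c=plan(*pose(*a),c)
E
```

```text
t 20.3 pos [ 0.5308 -0.2545  0.1451] F [ 0.   0.4 -3.5] op 0.0102
[[0.192, -0.203, 0.96], [-0.981, -0.039, 0.188], [-0.001, -0.978, -0.207]] [-0.37  0.6   0.96  1.69 -0.36  1.27  0.87]
TURN units [-0.0006 -0.0002 -0.0006] rows>=0.0  then SHIFT(new axes) [-0.0001  0.0043  0.037 ] rows>=0.2  | SHIFT(old axes) [-0.0001  0.0043  0.037 ]
TURN units [0.0465 0.     0.    ] rows>=0.5  then SHIFT(new axes) [-0.      0.0304 -0.0249] rows>=0.2  | SHIFT(old axes) [-0.      0.0321 -0.0228]
TURN units [ 0.0465  0.     -0.    ] rows>=0.5  then SHIFT(new axes) [-0.      0.0285 -0.0252] rows>=0.2  | SHIFT(old axes) [-0.      0.0301 -0.0232]
TURN units [ 0.0349  0.     -0.    ] rows>=0.3  then SHIFT(new axes) [ 0.      0.0235 -0.0187] rows>=0.2  | SHIFT(old axes) [ 0.      0.0245 -0.0174]
```

No contact forces so far; push to the far end at 12°.

Emit:
servo_tool --series '[[[0,0,0],[0,0.002,0.019],1],[[0,0,0],[0,0.002,0.018],1],[[0,0,0],[0,0,0],1],[[0,0,0],[0,0,0],1]]'

```text
t: 20.7
tool_pos: [0.5397, -0.2527, 0.1414]
tcp_rot: [-1.46, 1.201, -0.972]
ft_force: [0.2, -0.3, -2.8]
opening: 0.0103
```

```bash
python3 - <<'E'
from h import *
s=state(); c=None
for a in((.059,.001,8),(.059,.001,4),(.059,.0005,1)): c=plan(*pose(*a),c)
E
```

```text
t 20.7 pos [ 0.5397 -0.2527  0.1414] F [ 0.2 -0.3 -2.8] op 0.0103
[[0.193, -0.204, 0.96], [-0.981, -0.04, 0.189], [-0.0, -0.978, -0.208]] [-0.36  0.62  0.95  1.67 -0.37  1.27  0.87]
TURN units [ 0.0465  0.0005 -0.0001] rows>=0.5  then SHIFT(new axes) [ 0.0002  0.0275 -0.0263] rows>=0.2  | SHIFT(old axes) [ 0.0002  0.0293 -0.0243]
TURN units [ 0.0465  0.     -0.    ] rows>=0.5  then SHIFT(new axes) [-0.      0.0285 -0.0252] rows>=0.2  | SHIFT(old axes) [-0.      0.0301 -0.0232]
TURN units [ 0.0349  0.     -0.    ] rows>=0.3  then SHIFT(new axes) [ 0.      0.0235 -0.0187] rows>=0.2  | SHIFT(old axes) [ 0.      0.0245 -0.0174]
```

Emit:
servo_tool --series '[[[0.0465,0,0],[0,0.0275,-0.0253],1],[[0.0465,0,0],[0,0.029,-0.0242],1],[[0,0,0],[0,0,0],1],[[0.0349,0,0],[0,0.024,-0.018],1],[[0,0,0],[0,0,0],1],[[0,0,0],[0,0,0],1]]'

```text
t: 21.3
tool_pos: [0.5204, -0.2565, 0.1245]
tcp_rot: [-1.309, 1.077, -1.057]
ft_force: [-0.7, -0.1, -4.4]
opening: 0.01
```

```bash
python3 - <<'E'
from h import *
s=state(); im,C=snap("wrist","w10.png"); c=plan(*pose(.0595,0,0))
P=np.array(s["tool_pos"]); R0=R.from_rotvec(s["tcp_rot"]).as_matrix(); print("grip in shaker",((P+R0@[.0017,DU-.025,0]-CEN)@Rs*1000).round(1))
E
```

```text
t 21.3 pos [ 0.5204 -0.2565  0.1245] F [-0.7 -0.1 -4.4] op 0.01
[[0.193, -0.018, 0.981], [-0.981, -0.003, 0.193], [-0.001, -1.0, -0.018]] [-0.36  0.49  0.95  1.84 -0.44  1.06  0.96]
TURN units [ 0.0121  0.0004 -0.0002] rows>=0.1  then SHIFT(new axes) [ 0.0001  0.015  -0.0025] rows>=0.1  | SHIFT(old axes) [ 0.0001  0.0151 -0.0022]
grip in shaker [-46.2   0.1  62.8]
```

View pics/w10.png

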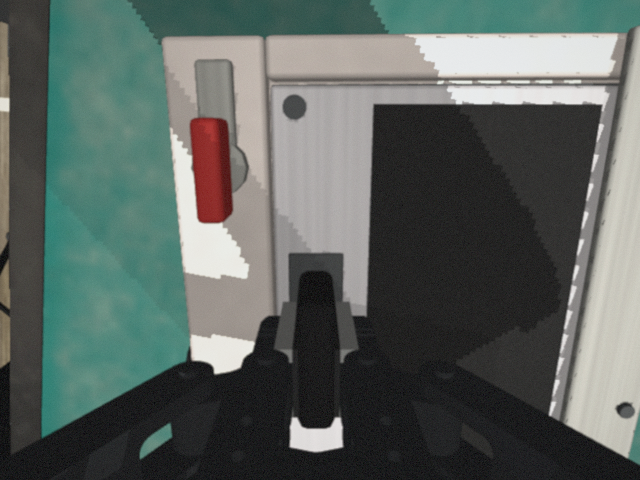

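The plate sits inside the recess walls with an even gap at row 84, and its far edge is under the lip. Level it and lower the last few mm.

Emit:
servo_tool --series '[[[0.012,0,0],[0,0.012,0],1],[[0,0,0],[0,0.005,0],1],[[0,0,0],[0,0.003,0],1],[[0,0,0],[0,0,0],1],[[0,0,0],[0,0,0],1]]'

```text
t: 21.85
tool_pos: [0.5205, -0.2567, 0.1204]
tcp_rot: [-1.292, 1.065, -1.066]
ft_force: [-1.3, 1.7, 6.4]
opening: 0.0102
```

```bash
cat >> h.py <<'E'
def grip():
    s=r.sense();P=np.array(s["tool_pos"]); R0=R.from_rotvec(s["tcp_rot"]).as_matrix(); print("grip in shaker",((P+R0@[.0017,DU-.025,0]-CEN)@Rs*1000).round(1),"tilt",np.degrees(np.arccos(-R0[2,1])).round(2))
E
python3 -c "
from h import *
state();grip();plan(*pose(.0595,0,0))"
```

```text
t 21.85 pos [ 0.5205 -0.2567  0.1204] F [-1.3  1.7  6.4] op 0.0102
[[0.192, 0.002, 0.981], [-0.981, 0.002, 0.192], [-0.001, -1.0, 0.002]] [-0.36  0.48  0.95  1.85 -0.46  1.04  0.97]
grip in shaker [-45.   -0.2  58.7] tilt 0.14
TURN units [-0.0014 -0.0002 -0.0008] rows>=0.0  then SHIFT(new axes) [-0.001  -0.001  -0.0017] rows>=0.0  | SHIFT(old axes) [-0.001  -0.001  -0.0017]
```

Emit:
servo_tool --series '[[[0,0,0],[0,0,0],0.5],[[0,0,0],[0,0,0],0.5],[[0,0,0],[0,0,0],0.5],[[0,0,0],[0,-0.06,0],0.5],[[0,0,0],[0,-0.15,0],0.5],[[0,0,0],[0,-0.15,0],0.5],[[0,0,0],[0,-0.15,0],0.5],[[0,0,0],[0,-0.15,0],0.5],[[0,0,0],[0,0,0],0.5],[[0,0,0],[0,0,0],0.5]]'

```text
t: 22.85
tool_pos: [0.5201, -0.2572, 0.2856]
tcp_rot: [-1.291, 1.063, -1.067]
ft_force: [-0.8, 0.2, -0.3]
opening: 0.0425
```

```bash
python3 - <<'E'
from h import *
s=state(); im,C=snap("wrist","w11.png"); B=redbars(im,C); print(B)
B.sort(key=lambda b:-b[0][1])
b=B[0][0]; c=plan([*b,.128],Rdown(B[0][2]%180))   # left: locking turns clockwise: z angle 101->11
c=plan([*b,.128],Rdown(B[0][2]%180-90)) 
E
```

```text
t 22.85 pos [ 0.5201 -0.2572  0.2856] F [-0.8  0.2 -0.3] op 0.0425
[[0.192, 0.004, 0.981], [-0.981, 0.001, 0.192], [0.0, -1.0, 0.004]] [-0.49  0.29  1.08  1.69 -0.27  1.32  0.84]
[((0.4758, -0.2069), array([ 8.6, 29.7]), np.float32(-80.6), array([264.6, 145.7])), ((0.4988, -0.3217), array([ 8.8, 34.3]), np.float32(-78.5), array([270.8, 309.5]))]
TURN units [-1.5000e-03 -1.0276e+00  4.0000e-04] rows>=10.3  then SHIFT(new axes) [-0.1403  0.6251  0.2248] rows>=3.4  | SHIFT(old axes) [-0.2282  0.6251 -0.1348]
TURN units [-0.0012  0.0196 -0.0007] rows>=0.2  then SHIFT(new axes) [-0.2248  0.6251 -0.1403] rows>=3.4  | SHIFT(old axes) [-0.2282  0.6251 -0.1348]
```

View pics/w11.png

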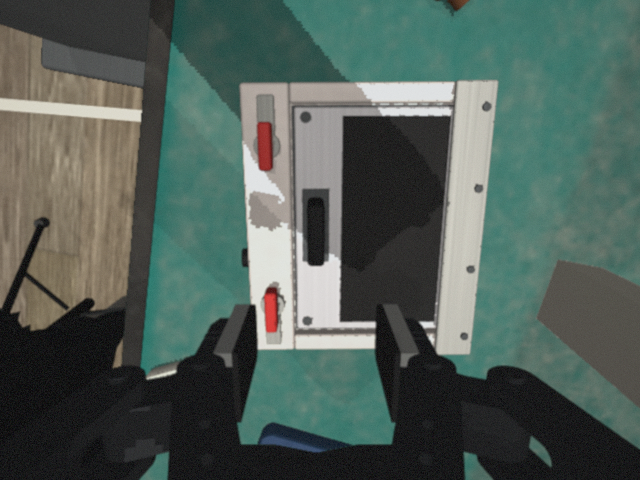

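Plate seated flat between walls and lip, both cams unlocked. Now lock the left cam.

Emit:
servo_tool --series '[[[0,0.0196,0],[0,0,0],0.5],[[0,0,0],[-0.112,0,-0.07],0.5],[[0,0,0],[-0.112,0,-0.07],0.5],[[0,0,0],[0,0.15,0],0.5],[[0,0,0],[0,0.15,0],0.5],[[0,0,0],[0,0.15,0],0.5],[[0,0,0],[0,0.1,0],0.5],[[0,0,0],[0,0.05,0],0.5],[[0,0,0],[0,0.025,0],0.5],[[0,0,0],[0,0,0],0.5],[[0,0,0],[0,0,0],0.5]]' --force 50

```text
t: 24.0
tool_pos: [0.477, -0.2076, 0.1289]
tcp_rot: [-1.28, 1.086, -1.089]
ft_force: [0.2, -0.2, 0.2]
opening: 0.0427
```

```bash
python3 - <<'E'
from h import *
s=state(); im,C=snap("wrist","w12.png"); print(redbars(im,C))
E
```

```text
t 24.0 pos [ 0.477  -0.2076  0.1289] F [ 0.2 -0.2  0.2] op 0.0427
[[0.163, 0.003, 0.987], [-0.987, 0.0, 0.163], [0.0, -1.0, 0.003]] [-0.55  0.34  1.04  1.99 -0.35  1.    0.83]
[((0.4746, -0.204), array([ 8.3, 35. ]), np.float32(-78.8), array([312.5, 326.7]))]
```

Emit:
servo_tool --series '[[[0,-0.019,0],[0,0,-0.004],1],[[0,0,0],[0,0,0],1],[[0,0,0],[0,0,0],1],[[0,0,0],[0,0,0],1],[[0,0,0],[0,0,0],1],[[0,0,0],[0,0,0],1],[[0,0.0955,0],[0,0,0],1],[[0,0.0955,0],[0,0,0],1],[[0,0.0955,0],[0,0,0],1],[[0,0.0955,0],[0,0,0],1],[[0,0.0955,0],[0,0,0],1],[[0,0.0955,0],[0,0,0],1],[[0,0.0955,0],[0,0,0],1],[[0,0.0955,0],[0,0,0],1],[[0,0.0955,0],[0,0,0],1],[[0,0.0955,0],[0,0,0],1],[[0,0.0955,0],[0,0,0],1],[[0,0,0],[0,0,0],1],[[0,0,0],[0,0,0],1]]' --force 50

```text
t: 25.95
tool_pos: [0.4762, -0.2075, 0.1287]
tcp_rot: [-0.197, 2.121, -2.121]
ft_force: [-0.1, 0.1, 5.5]
opening: 0.0073
```

Emit:
servo_tool --series '[[[0,0,0],[0,0,0],0.5],[[0,0,0],[0,0,0],0.5],[[0,0,0],[0,0,0],0.5],[[0,0,0],[0,-0.1,0],0.5],[[0,0,0],[0,-0.15,0],0.5],[[0,0,0],[0,-0.15,0],0.5],[[0,0,0],[0,-0.15,0],0.5],[[0,0,0],[0,0,0],0.5],[[0,0,0],[0,0,0],0.5]]'

```text
t: 26.85
tool_pos: [0.4754, -0.2073, 0.2658]
tcp_rot: [-0.196, 2.123, -2.119]
ft_force: [-1.1, -0.1, -0.6]
opening: 0.0425
```

```bash
python3 - <<'E'
from h import *
s=state(); im,C=snap("wrist","w13.png"); B=redbars(im,C); print(B)
plan([.4988,-.3235,.128],Rdown(11))
E
```

```text
t 26.85 pos [ 0.4754 -0.2073  0.2658] F [-1.1 -0.1 -0.6] op 0.0425
[[-0.982, 0.003, 0.187], [-0.187, 0.002, -0.982], [-0.004, -1.0, -0.002]] [-0.78  0.1   1.22  1.86 -0.11  1.25 -0.91]
[((0.4766, -0.2066), array([31.6,  7.2]), np.float32(11.0), array([316.7, 235. ])), ((0.5, -0.3216), array([10. , 34.4]), np.float32(-79.2), array([496.6, 233.4]))]
TURN units [ 3.00e-04 -1.05e+00 -1.50e-03] rows>=10.5  then SHIFT(new axes) [0.4758 0.5469 0.0054] rows>=3.6  | SHIFT(old axes) [-0.0068  0.5461  0.4767]
```

Emit:
servo_tool --series '[[[0,-0.0955,0],[0,0,0],0.5],[[0,-0.0955,0],[0,0,0],0.5],[[0,-0.0955,0],[0,0,0],0.5],[[0,-0.0955,0],[0,0,0],0.5],[[0,-0.0955,0],[0,0,0],0.5],[[0,-0.0955,0],[0,0,0],0.5],[[0,-0.0955,0],[0,0,0],0.5],[[0,-0.0955,0],[0,0,0],0.5],[[0,-0.0955,0],[0,0,0],0.5],[[0,-0.0955,0],[0,0,0],0.5],[[0,-0.0955,0],[0,0,0],0.5],[[0,0,0],[0.159,0,0.0018],0.5],[[0,0,0],[0.159,0,0.0018],0.5],[[0,0,0],[0.158,0,0.0018],0.5],[[0,0,0],[0,0.17,0],0.5],[[0,0,0],[0,0.17,0],0.5],[[0,0,0],[0,0.13,0],0.5],[[0,0,0],[0,0.073,0],0.5],[[0,0,0],[0,0,0],0.5],[[0,0,0],[0,0,0],0.5]]'

```text
t: 28.9
tool_pos: [0.4995, -0.3243, 0.1299]
tcp_rot: [-1.293, 1.066, -1.067]
ft_force: [0.4, 0.1, 1.7]
opening: 0.0427
```

```bash
python3 - <<'E'
from h import *
s=state(); im,C=snap("wrist","w14.png"); print(redbars(im,C))
E
```

```text
t 28.9 pos [ 0.4995 -0.3243  0.1299] F [0.4 0.1 1.7] op 0.0427
[[0.191, 0.001, 0.982], [-0.982, 0.0, 0.191], [0.0, -1.0, 0.001]] [-0.23  0.51  0.96  1.81 -0.47  1.07  1.09]
[((0.4984, -0.3219), array([ 8.2, 35. ]), np.float32(-78.6), array([316. , 328.6]))]
```

Emit:
servo_tool --series '[[[0,0,0],[0,0.003,0],1],[[0,0,0],[0,0,0],1],[[0,0,0],[0,0,0],1],[[0,0,0],[0,0,0],1],[[0,0,0],[0,0,0],1],[[0,0,0],[0,0,0],1],[[0,-0.0955,0],[0,0,0],1],[[0,-0.0955,0],[0,0,0],1],[[0,-0.0955,0],[0,0,0],1],[[0,-0.0955,0],[0,0,0],1],[[0,-0.0955,0],[0,0,0],1],[[0,-0.0955,0],[0,0,0],1],[[0,-0.0955,0],[0,0,0],1],[[0,-0.0955,0],[0,0,0],1],[[0,-0.0955,0],[0,0,0],1],[[0,-0.0955,0],[0,0,0],1],[[0,-0.0955,0],[0,0,0],1],[[0,0,0],[0,0,0],1],[[0,0,0],[0,0,0],1]]' --force 50

```text
t: 30.85
tool_pos: [0.4988, -0.3252, 0.1302]
tcp_rot: [-1.566, -0.153, 0.151]
ft_force: [-4.1, -0.9, 7.6]
opening: 0.0074
```

Emit:
servo_tool --series '[[[0,0,0],[0,0,0],0.5],[[0,0,0],[0,0,0],0.5],[[0,0,0],[0,0,0],0.5],[[0,0,0],[0,-0.1,0],0.5],[[0,0,0],[0,-0.15,0],0.5],[[0,0,0],[0,-0.15,0],0.5],[[0,0,0],[0,-0.2,0],0.5],[[0,0,0],[0,0,0],0.5],[[0,0,0],[0,0,0],0.5]]'

```text
t: 31.75
tool_pos: [0.4999, -0.324, 0.2801]
tcp_rot: [-1.565, -0.158, 0.152]
ft_force: [0.1, -0.1, -0.6]
opening: 0.043
```

```bash
python3 - <<'E'
from h import *
s=state(); im,C=snap("wrist","w15.png"); B=redbars(im,C); print(B)
im,Ct=snap("top","top1.png"); print(redbars(im,Ct))
h=cv2.cvtColor(im,cv2.COLOR_BGR2HSV)
for n,lo,hi in(("blue",(105,120,100),(125,255,255)),("or",(8,170,190),(18,255,255)),("gr",(45,110,90),(72,255,255))):
    m=cv2.inRange(h,lo,hi); m[:255]=0; m[300:]=0; m[:,:165]=0; m[:,345:]=0; p=np.argwhere(m>0)[:,::-1]; print(n,len(p),p.mean(0) if len(p) else 0, onz(Ct,[p.mean(0)],.018).round(4) if len(p) else 0)
E
```

```text
t 31.75 pos [ 0.4999 -0.324   0.2801] F [ 0.1 -0.1 -0.6] op 0.043
[[0.981, 0.004, -0.196], [0.196, 0.0, 0.981], [0.004, -1.0, -0.001]] [-0.04  0.25  0.68  1.65 -0.16  1.3   2.43]
[((0.4976, -0.3251), array([31.6,  7.6]), np.float32(11.4), array([314.6, 228.5])), ((0.4746, -0.2104), array([31.8, 12.4]), np.float32(12.7), array([485.8, 227.8]))]
[]
blue 36 [203.80555556 269.72222222] [[0.495  0.1937 0.018 ]]
or 21 [237.33333333 275.28571429] [[0.4832 0.1137 0.018 ]]
gr 32 [274.8125 270.875 ] [[0.4951 0.0255 0.018 ]]
```

```bash
python3 - <<'E'
from h import *
plan([.535,.09,.28],Rdown(8))
E
```

```text
TURN units [-1.1000e-03  1.0859e+00 -1.0000e-03] rows>=10.9  then SHIFT(new axes) [-1.6167 -0.0099  0.3729] rows>=8.3  | SHIFT(old axes) [ 0.466  -0.0066  1.5924]
```

Emit:
servo_tool --series '[[[0,0.0987,0],[0,0,0],0.3],[[0,0.0987,0],[0,0,0],0.3],[[0,0.0987,0],[0,0,0],0.3],[[0,0.0987,0],[0,0,0],0.3],[[0,0.0987,0],[0,0,0],0.3],[[0,0.0987,0],[0,0,0],0.3],[[0,0.0987,0],[0,0,0],0.3],[[0,0.0987,0],[0,0,0],0.3],[[0,0.0987,0],[0,0,0],0.3],[[0,0.0987,0],[0,0,0],0.3],[[0,0.0987,0],[0,0,0],0.3],[[0,0,0],[-0.18,0,0.041],0.3],[[0,0,0],[-0.18,0,0.041],0.3],[[0,0,0],[-0.18,0,0.041],0.3],[[0,0,0],[-0.18,0,0.041],0.3],[[0,0,0],[-0.18,0,0.041],0.3],[[0,0,0],[-0.18,0,0.041],0.3],[[0,0,0],[-0.18,0,0.041],0.3],[[0,0,0],[-0.18,0,0.041],0.3],[[0,0,0],[-0.18,0,0.041],0.3]]'

```text
t: 33.85
tool_pos: [0.5331, 0.092, 0.2775]
tcp_rot: [-1.273, 1.106, -1.105]
ft_force: [1.0, -0.9, 0.7]
opening: 0.0598
```

Emit:
servo_tool --series '[[[0,0,0],[0,0,0],0.3],[[0,0,0],[0,0,0],0.3]]'

```text
t: 34.05
tool_pos: [0.5333, 0.0912, 0.2773]
tcp_rot: [-1.276, 1.104, -1.103]
ft_force: [0.2, -0.9, -0.1]
opening: 0.0599
```

```bash
python3 - <<'E'
from h import *
s=state(); im,C=snap("wrist","w16.png")
E
```

```text
t 34.05 pos [0.5333 0.0912 0.2773] F [ 0.2 -0.9 -0.1] op 0.0599
[[0.142, -0.002, 0.99], [-0.99, -0.001, 0.142], [0.001, -1.0, -0.002]] [-0.84  0.11  0.67  1.78 -0.07  1.28 -0.01]
```

View pics/w16.png

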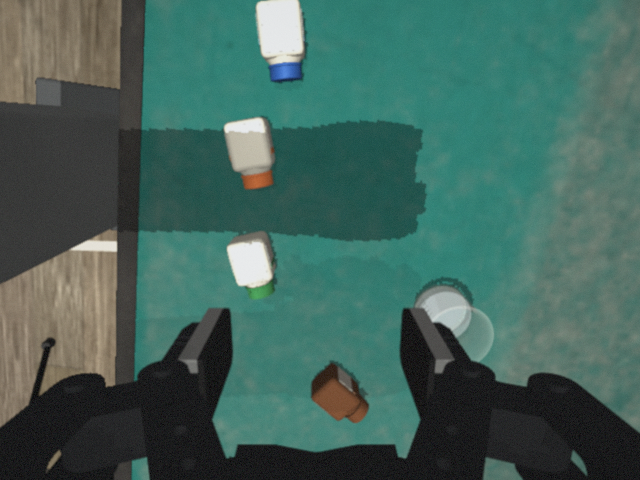

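The three lying bottles: blue body (281,30) cap (286,71), orange body (250,145) cap (258,180), green body (251,260) cap (261,290). All caps point down in the image, i.e. towards -y. The brown one at (340,392) and the beaker at (445,310) are to be left alone.

```bash
cat >> h.py <<'E'
CAPS={"blue":((100,120,60),(128,255,255)),"or":((3,150,120),(16,255,255)),"gr":((45,120,60),(75,255,255))}
def bottle(im,C,n,near,rad=45):
    h=cv2.cvtColor(im,cv2.COLOR_BGR2HSV); k=np.zeros(im.shape[:2],np.uint8); cv2.circle(k,near,rad,255,-1)
    big=lambda m:(lambda o:(o[1]==1+np.argmax(o[2][1:,4])))(cv2.connectedComponentsWithStats(m))
    pc=np.argwhere(big(cv2.inRange(h,*CAPS[n])&k))[:,::-1]; pb=np.argwhere(big(cv2.inRange(h,(0,0,110),(35,75,255))&k))[:,::-1]
    w=(onz(C,pb,.030)[:,:2]*1000).astype(np.float32); rc=cv2.minAreaRect(w); cap=onz(C,[pc.mean(0)],.017)[0]; q=cv2.boxPoints(rc)
    d=cap[:2]*1000-np.array(rc[0]); e=[q[1]-q[0],q[2]-q[1]]; e=[x/np.linalg.norm(x) for x in e]; i=int(np.argmax([abs(x@d) for x in e])); u=e[i]*np.sign(e[i]@d)
    print(n,"capz17",cap.round(4),"body rect mm",np.round(rc[0],1),np.round(rc[1],1),"u ang",np.degrees(np.arctan2(u[1],u[0])).round(1),"d ang",np.degrees(np.arctan2(d[1],d[0])).round(1),"cap px",pc.mean(0).round(1),len(pc),"M from cap",(cap[:2]*1000-20*u).round(1))
    return pc.mean(0)
E
python3 - <<'E'
from h import *
im,C=load("w16.png"); Ct=load("top1.png")[1]
for n,near,tp in(("blue",(281,40),(203.8,269.7)),("or",(250,152),(237.3,275.3)),("gr",(252,265),(274.8,270.9))):
    c=bottle(im,C,n,near); print("   tri",tri([(C,c),(Ct,tp)]))
E
```

```text
blue capz17 [0.4949 0.195  0.017 ] body rect mm [489.5 218.1] [29.7 38.2] u ang -77.3 d ang -76.9 cap px [285.3  71.7] 536 M from cap [490.5 214.5]
   tri (array([0.4949846 , 0.19463018, 0.01573436]), [0.000514579268886784, 0.0005145792688867636])
or capz17 [0.483  0.1146 0.017 ] body rect mm [475.9 139.3] [31.1 38.4] u ang -72.9 d ang -74.1 cap px [257.2 180.2] 353 M from cap [477.1 133.8]
   tri (array([0.48305719, 0.11427784, 0.01567932]), [0.0003073265517978768, 0.00030732655179808283])
gr capz17 [0.4954 0.0237 0.017 ] body rect mm [485.8  53.1] [30.6 42.4] u ang -71.1 d ang -71.9 cap px [260.7 291.6] 287 M from cap [488.9  42.6]
   tri (array([0.49527007, 0.02518758, 0.02023863]), [0.0004519639189540158, 0.0004519639189540014])
```

```bash
cat >> h.py <<'E'
def pickpose(M,ang,back=0,h=.025,al=.005,tilt=45,L=.053):
    a_=np.radians(ang); u=np.array([np.cos(a_),np.sin(a_),0]); t=np.radians(tilt); a=-np.sin(t)*u-np.cos(t)*np.array([0,0,1.]); z=np.array([-u[1],u[0],0])
    g=np.array([M[0],M[1],0])+al*u+[0,0,h]; return g-(L+back)*a, np.c_[np.cross(a,z),a,z]
E
python3 - <<'E'
from h import *
p,Rt=pickpose((.4888,.043),-71.5,.08); print(p); c=plan(p,Rt); plan(*pickpose((.4888,.043),-71.5),c)
E
```

```text
[ 0.5202275  -0.05092691  0.1190452 ]
TURN units [-0.047  -0.1161  0.5228] rows>=5.4  then SHIFT(new axes) [ 0.8133  0.0844 -0.2285] rows>=4.2  | SHIFT(old axes) [ 0.5478  0.6356 -0.1301]
TURN units [0. 0. 0.] rows>=0.0  then SHIFT(new axes) [0.   0.32 0.  ] rows>=1.6  | SHIFT(old axes) [0.   0.32 0.  ]
```

Emit:
servo_tool --series '[[[-0.0078,-0.0194,0.0871],[0,0,0],0.3],[[-0.0078,-0.0194,0.0871],[0,0,0],0.3],[[-0.0078,-0.0194,0.0871],[0,0,0],0.3],[[-0.0078,-0.0194,0.0871],[0,0,0],0.3],[[-0.0078,-0.0194,0.0871],[0,0,0],0.3],[[-0.0078,-0.0194,0.0871],[0,0,0],0.3],[[0,0,0],[0.1627,0.0169,-0.0457],0.3],[[0,0,0],[0.1627,0.0169,-0.0457],0.3],[[0,0,0],[0.1627,0.0169,-0.0457],0.3],[[0,0,0],[0.1627,0.0169,-0.0457],0.3],[[0,0,0],[0.1627,0.0169,-0.0457],0.3],[[0,0,0],[0,0,0],0.3],[[0,0,0],[0,0,0],0.3]]'

```text
t: 35.4
tool_pos: [0.5206, -0.0521, 0.1194]
tcp_rot: [-0.829, 1.347, -0.365]
ft_force: [0.4, 1.1, 0.3]
opening: 0.0597
```

```bash
python3 - <<'E'
from h import *
s=state(); im,C=snap("wrist","w17.png"); 
plan(*pickpose((.4888,.043),-71.5,.08)); 
h=cv2.cvtColor(im,cv2.COLOR_BGR2HSV); m=cv2.inRange(h,*CAPS["gr"]); n,l,st,c=cv2.connectedComponentsWithStats(m); print([(st[i,4],c[i].round(1)) for i in range(1,n) if st[i,4]>150])
print("expected cap px",proj(C,[[.4888+.02*.317,.043-.02*.948,.016]]),"M",proj(C,[[.4888,.043,.015]]))
E
```

```text
t 35.4 pos [ 0.5206 -0.0521  0.1194] F [0.4 1.1 0.3] op 0.0597
[[0.222, -0.221, 0.95], [-0.671, 0.672, 0.313], [-0.708, -0.706, 0.001]] [-0.18  0.64  0.69  1.75 -0.86  1.64  1.15]
TURN units [-0.0026  0.0007 -0.0007] rows>=0.0  then SHIFT(new axes) [ 0.003   0.0048 -0.0042] rows>=0.0  | SHIFT(old axes) [ 0.003   0.0048 -0.0043]
[(np.int32(1068), array([316.4, 298.7]))]
expected cap px [[316.14941524 305.79224676]] M [[315.95417783 271.09362556]]
```

View pics/w17.png

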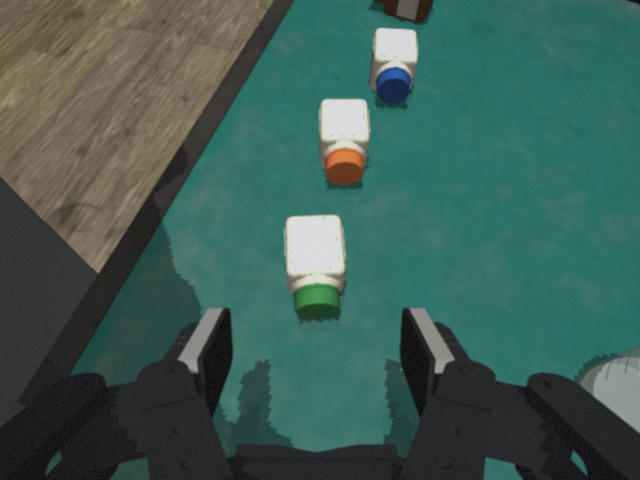

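The green bottle at (316,265) is centred between the open jaws with its axis straight, and nothing else is in the way. Advance, grip and lift.

Emit:
servo_tool --series '[[[-0.002,0,0],[0.003,0.11,-0.004],0.3],[[0,0,0],[0,0.11,0],0.3],[[0,0,0],[0,0.07,0],0.3],[[0,0,0],[0,0.034,0],0.3],[[0,0,0],[0,0,0],0.3],[[0,0,0],[0,0,0],1],[[0,0,0],[0,0,0],1],[[0,0,0],[0,0,0],1],[[0,0,0],[0,0,0],1],[[0,0,0],[0,0,0],1]]' --force 35

```text
t: 36.45
tool_pos: [0.5033, 0.0024, 0.0633]
tcp_rot: [-0.832, 1.342, -0.362]
ft_force: [2.1, -4.1, 5.9]
opening: 0.0295
```

```bash
python3 -c "
from h import *
s=state(); plan(*pickpose((.4888,.043),-71.5))"
```

```text
t 36.45 pos [0.5033 0.0024 0.0633] F [ 2.1 -4.1  5.9] op 0.0295
[[0.227, -0.223, 0.948], [-0.67, 0.671, 0.318], [-0.707, -0.707, 0.003]] [-0.24  0.66  0.64  1.85 -0.93  1.51  1.18]
TURN units [-0.001   0.0019  0.0001] rows>=0.0  then SHIFT(new axes) [ 0.0006  0.0042 -0.0035] rows>=0.0  | SHIFT(old axes) [ 0.0006  0.0041 -0.0035]
```

```bash
cat >> h.py <<'E'
import json
def saverel(M,ang):  # call while gripping on the table
    s=r.sense(); a=np.radians(ang); u=np.array([np.cos(a),np.sin(a),0]); R0=R.from_rotvec(s["tcp_rot"]).as_matrix(); xb=np.array([-u[1],u[0],0]); B=np.c_[xb,np.cross(u,xb),u]
    json.dump([(B.T@(np.array(s["tool_pos"])-[M[0],M[1],.015])).tolist(),(B.T@R0).tolist()],open("rel.json","w")); print("tcp in bottle",B.T@(np.array(s["tool_pos"])-[M[0],M[1],.015]))
def placepose(sx,sy,dz=.0,yaw=YAW):
    p,Rr=map(np.array,json.load(open("rel.json"))); B=R.from_euler("z",yaw,degrees=True).as_matrix()
    return CEN+Rs@np.array([sx,sy,.042+.025+dz])+B@p, B@Rr
E
python3 - <<'E'
from h import *
saverel((.4888,.043),-71.5); p,Rt=placepose(.003,-.05,.0); print(p,Rt.round(2).tolist())
s=r.sense(); c=plan(np.array(s["tool_pos"])+[0,0,.2],R.from_rotvec(s["tcp_rot"]).as_matrix()); c=plan(p+[0,0,.12],Rt,c); plan(p,Rt,c)
E
```

```text
tcp in bottle [0.00088049 0.04832417 0.04309729]
[ 0.56913053 -0.2503974   0.11009729] [[0.14, 0.14, 0.98], [-0.69, -0.69, 0.2], [0.71, -0.71, -0.0]]
TURN units [0. 0. 0.] rows>=0.0  then SHIFT(new axes) [-0.5656 -0.5657  0.0025] rows>=4.0  | SHIFT(old axes) [-0.5656 -0.5657  0.0025]
TURN units [-0.003   0.0941 -1.0457] rows>=10.5  then SHIFT(new axes) [0.6436 0.8316 0.0606] rows>=5.3  | SHIFT(old axes) [ 0.831  -0.6432 -0.0726]
TURN units [0. 0. 0.] rows>=0.0  then SHIFT(new axes) [-0.3394  0.3394  0.0005] rows>=2.4  | SHIFT(old axes) [-0.3394  0.3394  0.0005]
```

Emit:
servo_tool --series '[[[0,0,0],[-0.05,-0.05,0],1],[[0,0,0],[-0.1,-0.1,0],1],[[0,0,0],[-0.14,-0.14,0],1],[[0,0,0],[-0.14,-0.14,0],1],[[0,0,0],[-0.136,-0.136,0],1],[[0,0.0086,-0.0951],[0,0,0],1],[[0,0.0086,-0.0951],[0,0,0],1],[[0,0.0086,-0.0951],[0,0,0],1],[[0,0.0086,-0.0951],[0,0,0],1],[[0,0.0086,-0.0951],[0,0,0],1],[[0,0.0086,-0.0951],[0,0,0],1],[[0,0.0086,-0.0951],[0,0,0],1],[[0,0.0086,-0.0951],[0,0,0],1],[[0,0.0086,-0.0951],[0,0,0],1],[[0,0.0086,-0.0951],[0,0,0],1],[[0,0.0086,-0.0951],[0,0,0],1],[[0,0,0],[0,0,0],1],[[0,0,0],[0,0,0],1]]'

```text
t: 38.25
tool_pos: [0.502, 0.0032, 0.2625]
tcp_rot: [-1.765, 0.537, -1.626]
ft_force: [-0.4, -0.9, 0.2]
opening: 0.0295
```

```bash
python3 - <<'E'
from h import *
state(); p,Rt=placepose(.003,-.05,.0); c=plan(p+[0,0,.10],Rt); c=plan(p+[0,0,.02],Rt,c);plan(p,Rt,c)
im,C=snap("wrist","w18.png"); im,C=snap("scene","s18.png")
h=cv2.cvtColor(cv2.imread("pics/w18.png"),cv2.COLOR_BGR2HSV); m=cv2.inRange(h,*CAPS["gr"]); n,l,st,c=cv2.connectedComponentsWithStats(m); print([(st[i,4],c[i].round(1)) for i in range(1,n) if st[i,4]>150])
E
```

```text
t 38.25 pos [0.502  0.0032 0.2625] F [-0.4 -0.9  0.2] op 0.0295
[[0.139, 0.139, 0.981], [-0.695, -0.691, 0.196], [0.705, -0.709, 0.0]] [-1.    0.12  0.57  1.98  0.71  1.35 -0.5 ]
TURN units [-0.0011 -0.0003 -0.0019] rows>=0.0  then SHIFT(new axes) [0.5923 0.8889 0.0652] rows>=5.4  | SHIFT(old axes) [0.5949 0.8873 0.064 ]
TURN units [0. 0. 0.] rows>=0.0  then SHIFT(new axes) [-0.2263  0.2263  0.0003] rows>=1.6  | SHIFT(old axes) [-0.2263  0.2263  0.0003]
TURN units [0. 0. 0.] rows>=0.0  then SHIFT(new axes) [-0.0566  0.0566  0.0001] rows>=0.4  | SHIFT(old axes) [-0.0566  0.0566  0.0001]
[(np.int32(2408), array([316.2, 398.8]))]
```

Emit:
servo_tool --series '[[[0,0,-0.002],[0.0988,0.148,0.0109],1],[[0,0,0],[0.0988,0.148,0.0109],1],[[0,0,0],[0.0988,0.148,0.0109],1],[[0,0,0],[0.0988,0.148,0.0109],1],[[0,0,0],[0.0988,0.148,0.0109],1],[[0,0,0],[0.0988,0.148,0.0109],1],[[0,0,0],[0,0,0],1],[[0,0,0],[-0.08,0.08,0],1],[[0,0,0],[-0.08,0.08,0],1],[[0,0,0],[-0.066,0.066,0],1],[[0,0,0],[0,0,0],1],[[0,0,0],[0,0,0],1]]'

```text
t: 39.55
tool_pos: [0.57, -0.2514, 0.1322]
tcp_rot: [-1.766, 0.533, -1.632]
ft_force: [-0.5, -0.0, 0.3]
opening: 0.0293
```

```bash
python3 - <<'E'
from h import *
state(); p,Rt=placepose(.003,-.05,.0); c=plan(p,Rt)
im,C=snap("wrist","w19.png")
E
```

```text
t 39.55 pos [ 0.57   -0.2514  0.1322] F [-0.5 -0.   0.3] op 0.0293
[[0.136, 0.14, 0.981], [-0.692, -0.695, 0.195], [0.709, -0.705, 0.002]] [-0.6   0.44  0.75  2.01  0.75  0.71 -0.29]
TURN units [-0.0012 -0.0018  0.0019] rows>=0.0  then SHIFT(new axes) [-0.0659  0.0593 -0.0026] rows>=0.4  | SHIFT(old axes) [-0.0661  0.0591 -0.0029]
```

View pics/w19.png

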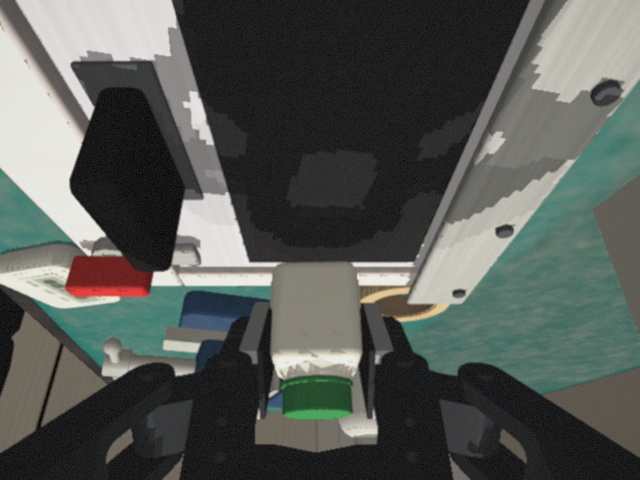

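The upright green bottle hangs at (316,330) over the right end of the mat, clear of handle and lip. Lower it gently, feeling for contact.

Emit:
servo_tool --series '[[[-0.001,-0.002,0.002],[-0.033,0.028,-0.003],1],[[0,0,0],[-0.022,0.02,0],1],[[0,0,0],[-0.005,0.005,0],1],[[0,0,0],[0,0,0],1],[[0,0,0],[0,0,0],1]]'

```text
t: 40.1
tool_pos: [0.5692, -0.2493, 0.1118]
tcp_rot: [-1.769, 0.534, -1.626]
ft_force: [-3.1, 4.0, 8.0]
opening: 0.0294
```

```bash
python3 -c "
from h import *
state(); plan(*placepose(.003,-.05,.0))"
```

```text
t 40.1 pos [ 0.5692 -0.2493  0.1118] F [-3.1  4.   8. ] op 0.0294
[[0.141, 0.138, 0.98], [-0.693, -0.694, 0.197], [0.707, -0.707, -0.002]] [-0.59  0.48  0.74  2.01  0.74  0.68 -0.32]
TURN units [-0.0003  0.0011  0.0003] rows>=0.0  then SHIFT(new axes) [-0.0019  0.0077 -0.0013] rows>=0.0  | SHIFT(old axes) [-0.0019  0.0077 -0.0013]
```

Emit:
servo_tool --series '[[[0,0,0],[0,0,0],0.3],[[0,0,0],[0,0,0],0.3],[[0,0,0],[0,0,0],0.3],[[0,0,0],[0,0,0],0.3],[[0,0,0],[0,-0.06,0],0.3],[[0,0,0],[0,-0.12,0],0.3],[[0,0,0],[0,-0.18,0],0.3],[[0,0,0],[0,-0.18,0],0.3],[[0,0,0],[0.1,-0.1,0],0.3],[[0,0,0],[0,0,0],0.3],[[0,0,0],[0,0,0],0.3]]'

```text
t: 41.2
tool_pos: [0.5505, -0.1558, 0.2423]
tcp_rot: [-1.766, 0.535, -1.626]
ft_force: [-0.9, -0.2, -0.7]
opening: 0.0596
```

```bash
python3 - <<'E'
from h import *
state(); im,C=snap("wrist","w20.png")
h=cv2.cvtColor(im,cv2.COLOR_BGR2HSV); m=cv2.inRange(h,*CAPS["gr"]); n,l,st,c=cv2.connectedComponentsWithStats(m); print([(st[i,:].tolist(),c[i].round(1)) for i in range(1,n) if st[i,4]>150])
W=CEN+Rs@np.array([.003,-.05,.087]); print("expected cap",proj(C,[W]))
Wt=onz(C,[c[1+np.argmax(st[1:,4])]],.087); print("cap in shaker",((Wt-CEN)@Rs*1000).round(1))
im,Ct=snap("top","top2.png"); hh=cv2.cvtColor(im,cv2.COLOR_BGR2HSV)
for k in CAPS:
    m=cv2.inRange(hh,*CAPS[k]); m[:230]=0; m[300:]=0; m[:,:165]=0;m[:,470:]=0; n,l,st,c=cv2.connectedComponentsWithStats(m); print(k,[(st[i,4],c[i].round(1),onz(Ct,[c[i]],.017)[0].round(3)) for i in range(1,n) if st[i,4]>12])
c=plan([.51,.10,.26],Rdown(14)); plan(*pickpose((.4776,.1332),-73.3,.08),c)
E
```

```text
t 41.2 pos [ 0.5505 -0.1558  0.2423] F [-0.9 -0.2 -0.7] op 0.0596
[[0.14, 0.139, 0.98], [-0.694, -0.692, 0.197], [0.706, -0.708, 0.0]] [-0.81  0.18  0.74  1.98  0.77  1.07 -0.29]
[([298, 207, 34, 31, 791], array([314.9, 222.7]))]
expected cap [[314.85596683 223.10449092]]
cap in shaker [[  3.1 -49.5  87. ]]
blue [(np.int32(40), array([203.8, 269.8]), array([0.495, 0.194, 0.017]))]
or []
gr [(np.int32(67), array([416. , 234.1]), array([ 0.588, -0.309,  0.017]))]
TURN units [ 0.0144 -0.0287  0.523 ] rows>=5.2  then SHIFT(new axes) [-1.0332 -0.0766  0.0945] rows>=5.2  | SHIFT(old axes) [-0.6791 -0.7868  0.0458]
TURN units [-0.0123 -0.0298  0.5235] rows>=5.2  then SHIFT(new axes) [ 0.5625  0.2348 -0.086 ] rows>=3.1  | SHIFT(old axes) [ 0.2355  0.5638 -0.075 ]
```

Green stands exactly where planned: its cap is at (314.9,222.7) against the expected (314.9,223.1). Blue is unchanged, and orange is hidden from the top camera, so look from close by.

Emit:
servo_tool --series '[[[0.0024,-0.0048,0.0872],[0,0,0],0.3],[[0.0024,-0.0048,0.0872],[0,0,0],0.3],[[0.0024,-0.0048,0.0872],[0,0,0],0.3],[[0.0024,-0.0048,0.0872],[0,0,0],0.3],[[0.0024,-0.0048,0.0872],[0,0,0],0.3],[[0.0024,-0.0048,0.0872],[0,0,0],0.3],[[0,0,0],[-0.172,-0.0128,0.0158],0.3],[[0,0,0],[-0.172,-0.0128,0.0158],0.3],[[0,0,0],[-0.172,-0.0128,0.0158],0.3],[[0,0,0],[-0.172,-0.0128,0.0158],0.3],[[0,0,0],[-0.172,-0.0128,0.0158],0.3],[[0,0,0],[-0.172,-0.0128,0.0158],0.3],[[0,0,0],[0,0,0],0.3],[[0,0,0],[0,0,0],0.3]]'

```text
t: 42.7
tool_pos: [0.51, 0.1005, 0.2596]
tcp_rot: [-1.318, 1.025, -1.026]
ft_force: [-0.3, -0.7, -1.2]
opening: 0.0598
```

```bash
python3 - <<'E'
from h import *
state(); im,C=snap("wrist","w21.png"); h=cv2.cvtColor(im,cv2.COLOR_BGR2HSV)
for k in("or","blue"):
    m=cv2.inRange(h,*CAPS[k]); n,l,st,c=cv2.connectedComponentsWithStats(m)
    print(k,[(st[i,4],c[i].round(1),onz(C,[c[i]],.017)[0].round(4)) for i in range(1,n) if st[i,4]>100])
print("expected or cap",proj(C,[[.4830,.1146,.016]]),"blue",proj(C,[[.495,.195,.016]]))
E
```

```text
t 42.7 pos [0.51   0.1005 0.2596] F [-0.3 -0.7 -1.2] op 0.0598
[[0.245, -0.001, 0.97], [-0.97, -0.002, 0.245], [0.001, -1.0, -0.001]] [-0.77  0.07  0.55  1.85 -0.04  1.24  0.04]
or [(np.int32(382), array([286.6, 197.4]), array([0.4831, 0.1143, 0.017 ]))]
blue [(np.int32(548), array([329.5,  88.6]), array([0.4947, 0.1949, 0.017 ]))]
expected or cap [[286.55492702 196.71057719]] blue [[329.82283579  88.64639665]]
```

```bash
python3 - <<'E'
from h import *
im,C=load("w21.png"); bottle(im,C,"or",(280,170)); bottle(im,C,"blue",(325,58))
plan(*pickpose((.4776,.1332),-73.3,.08))
E
```

```text
or capz17 [0.4831 0.1143 0.017 ] body rect mm [475.5 139.7] [30.7 38.6] u ang -74.2 d ang -73.2 cap px [286.6 197.4] 382 M from cap [477.7 133.5]
blue capz17 [0.4947 0.1949 0.017 ] body rect mm [489.  217.7] [29.2 37.8] u ang -77.6 d ang -76.0 cap px [329.5  88.6] 548 M from cap [490.5 214.5]
TURN units [-0.0116 -0.03    0.5245] rows>=5.3  then SHIFT(new axes) [ 0.559   0.2369 -0.086 ] rows>=3.1  | SHIFT(old axes) [ 0.2306  0.5632 -0.0746]
```

Emit:
servo_tool --series '[[[-0.0019,-0.005,0.0874],[0,0,0],0.3],[[-0.0019,-0.005,0.0874],[0,0,0],0.3],[[-0.0019,-0.005,0.0874],[0,0,0],0.3],[[-0.0019,-0.005,0.0874],[0,0,0],0.3],[[-0.0019,-0.005,0.0874],[0,0,0],0.3],[[-0.0019,-0.005,0.0874],[0,0,0],0.3],[[0,0,0],[0.14,0.0592,-0.0215],0.3],[[0,0,0],[0.14,0.0592,-0.0215],0.3],[[0,0,0],[0.14,0.0592,-0.0215],0.3],[[0,0,0],[0.139,0.0593,-0.0215],0.3],[[0,0,0],[0,0,0],0.3],[[0,0,0],[0,0,0],0.3]]'

```text
t: 43.95
tool_pos: [0.5066, 0.0383, 0.12]
tcp_rot: [-0.809, 1.361, -0.388]
ft_force: [0.1, -0.0, 0.5]
opening: 0.0597
```

```bash
python3 - <<'E'
from h import *
state(); im,C=snap("wrist","w22.png"); h=cv2.cvtColor(im,cv2.COLOR_BGR2HSV)
m=cv2.inRange(h,*CAPS["or"]); n,l,st,c=cv2.connectedComponentsWithStats(m); print([(st[i,4],c[i].round(1)) for i in range(1,n) if st[i,4]>150])
plan(*pickpose((.4776,.1332),-73.3,.0,h=.026))
E
```

```text
t 43.95 pos [0.5066 0.0383 0.12  ] F [ 0.1 -0.   0.5] op 0.0597
[[0.202, -0.201, 0.959], [-0.677, 0.679, 0.285], [-0.708, -0.706, 0.001]] [-0.29  0.53  0.62  1.87 -0.9   1.51  1.03]
[(np.int32(869), array([314.9, 300. ]))]
TURN units [-0.0021  0.0013 -0.0008] rows>=0.0  then SHIFT(new axes) [ 0.0043  0.3225 -0.0058] rows>=1.6  | SHIFT(old axes) [ 0.0047  0.3224 -0.0068]
```

Orange cap sits at (315,300), same as green before. Same pick.

Emit:
servo_tool --series '[[[-0.002,0,0],[0.003,0.11,-0.005],0.3],[[0,0,0],[0,0.11,0],0.3],[[0,0,0],[0,0.07,0],0.3],[[0,0,0],[0,0.03,0],0.3],[[0,0,0],[0,0,0],0.3],[[0,0,0],[0,0,0],1],[[0,0,0],[0,0,0],1],[[0,0,0],[0,0,0],1],[[0,0,0],[0,0,0],1],[[0,0,0],[0,0,0],1]]' --force 35

```text
t: 45.0
tool_pos: [0.4904, 0.092, 0.0642]
tcp_rot: [-0.811, 1.357, -0.386]
ft_force: [1.2, -3.8, 6.2]
opening: 0.0293
```

```bash
python3 - <<'E'
from h import *
state(); saverel((.4776,.1332),-73.5); p,Rt=placepose(.003,.0,.0)
s=r.sense(); c=plan(np.array(s["tool_pos"])+[0,0,.2],R.from_rotvec(s["tcp_rot"]).as_matrix()); c=plan(p+[0,0,.10],Rt,c); plan(p+[0,0,.02],Rt,c)
E
```

```text
t 45.0 pos [0.4904 0.092  0.0642] F [ 1.2 -3.8  6.2] op 0.0293
[[0.206, -0.203, 0.957], [-0.676, 0.678, 0.289], [-0.708, -0.707, 0.003]] [-0.34  0.57  0.57  1.95 -0.98  1.38  1.06]
tcp in bottle [0.00054563 0.04915279 0.04311132]
TURN units [0. 0. 0.] rows>=0.0  then SHIFT(new axes) [-0.566  -0.5654  0.002 ] rows>=4.0  | SHIFT(old axes) [-0.566  -0.5654  0.002 ]
TURN units [-0.0055  0.0716 -1.0462] rows>=10.5  then SHIFT(new axes) [0.6975 1.0019 0.0421] rows>=6.1  | SHIFT(old axes) [ 1.0007 -0.6963 -0.0756]
TURN units [0. 0. 0.] rows>=0.0  then SHIFT(new axes) [-0.2261  0.2264  0.0016] rows>=1.6  | SHIFT(old axes) [-0.2261  0.2264  0.0016]
```

Emit:
servo_tool --series '[[[0,0,0],[-0.05,-0.05,0],1],[[0,0,0],[-0.1,-0.1,0],1],[[0,0,0],[-0.14,-0.14,0],1],[[0,0,0],[-0.14,-0.14,0],1],[[0,0,0],[-0.136,-0.136,0],1],[[0,0.0065,-0.0951],[0,0,0],1],[[0,0.0065,-0.0951],[0,0,0],1],[[0,0.0065,-0.0951],[0,0,0],1],[[0,0.0065,-0.0951],[0,0,0],1],[[0,0.0065,-0.0951],[0,0,0],1],[[0,0.0065,-0.0951],[0,0,0],1],[[0,0.0065,-0.0951],[0,0,0],1],[[0,0.0065,-0.0951],[0,0,0],1],[[0,0.0065,-0.0951],[0,0,0],1],[[0,0.0065,-0.0951],[0,0,0],1],[[0,0.0065,-0.0951],[0,0,0],1],[[0,0,0],[0,0,0],1],[[0,0,0],[0,0,0],1]]'

```text
t: 46.8
tool_pos: [0.4891, 0.0928, 0.2628]
tcp_rot: [-1.766, 0.537, -1.624]
ft_force: [0.3, 0.1, -0.5]
opening: 0.0296
```

```bash
python3 - <<'E'
from h import *
state(); p,Rt=placepose(.003,.0,.0); c=plan(p+[0,0,.10],Rt); c=plan(p+[0,0,.02],Rt,c)
im,C=snap("wrist","w23.png"); h=cv2.cvtColor(im,cv2.COLOR_BGR2HSV); m=cv2.inRange(h,*CAPS["or"]); n,l,st,c=cv2.connectedComponentsWithStats(m); print([(st[i,4],c[i].round(1)) for i in range(1,n) if st[i,4]>150])
E
```

```text
t 46.8 pos [0.4891 0.0928 0.2628] F [ 0.3  0.1 -0.5] op 0.0296
[[0.141, 0.138, 0.98], [-0.695, -0.691, 0.197], [0.705, -0.71, -0.001]] [-1.    0.18  0.41  1.9   0.65  1.45 -0.59]
TURN units [-0.0029 -0.0008 -0.0019] rows>=0.0  then SHIFT(new axes) [0.7042 1.001  0.0464] rows>=6.1  | SHIFT(old axes) [0.707  0.9992 0.043 ]
TURN units [0. 0. 0.] rows>=0.0  then SHIFT(new axes) [-0.2261  0.2264  0.0016] rows>=1.6  | SHIFT(old axes) [-0.2261  0.2264  0.0016]
[(np.int32(2260), array([315. , 402.5]))]
```

Emit:
servo_tool --series '[[[-0.003,0,-0.002],[0.1006,0.143,0.0066],1],[[0,0,0],[0.1006,0.143,0.0066],1],[[0,0,0],[0.1006,0.143,0.0066],1],[[0,0,0],[0.1006,0.143,0.0066],1],[[0,0,0],[0.1006,0.143,0.0066],1],[[0,0,0],[0.1006,0.143,0.0066],1],[[0,0,0],[0.1006,0.143,0.0066],1],[[0,0,0],[0,0,0],1],[[0,0,0],[-0.08,0.08,0],1],[[0,0,0],[-0.08,0.08,0],1],[[0,0,0],[-0.066,0.066,0],1],[[0,0,0],[0,0,0],1],[[0,0,0],[0,0,0],1]]'

```text
t: 48.15
tool_pos: [0.5589, -0.2019, 0.1325]
tcp_rot: [-1.769, 0.538, -1.631]
ft_force: [0.6, 0.1, -0.0]
opening: 0.0291
```

```bash
python3 - <<'E'
from h import *
state(); p,Rt=placepose(.003,.0,.0); c=plan(p,Rt)
E
```

```text
t 48.15 pos [ 0.5589 -0.2019  0.1325] F [ 0.6  0.1 -0. ] op 0.0291
[[0.137, 0.135, 0.981], [-0.693, -0.695, 0.192], [0.708, -0.706, -0.001]] [-0.61  0.39  0.64  2.03  0.79  0.81 -0.39]
TURN units [-0.0003 -0.0031  0.0013] rows>=0.0  then SHIFT(new axes) [-0.0667  0.0597  0.0018] rows>=0.4  | SHIFT(old axes) [-0.0668  0.0596  0.0014]
```

Emit:
servo_tool --series '[[[0,-0.003,0.001],[-0.033,0.028,0.002],1],[[0,0,0],[-0.022,0.02,0],1],[[0,0,0],[-0.006,0.006,0],1],[[0,0,0],[0,0,0],1],[[0,0,0],[0,0,0],1]]'

```text
t: 48.65
tool_pos: [0.5592, -0.1995, 0.111]
tcp_rot: [-1.772, 0.536, -1.623]
ft_force: [0.1, -0.0, -0.0]
opening: 0.0293
```

```bash
python3 -c "
from h import *
state(); plan(*placepose(.003,.0,.0))"
```

```text
t 48.65 pos [ 0.5592 -0.1995  0.111 ] F [ 0.1 -0.  -0. ] op 0.0293
[[0.143, 0.135, 0.98], [-0.693, -0.694, 0.197], [0.707, -0.707, -0.005]] [-0.6   0.43  0.63  2.04  0.79  0.78 -0.42]
TURN units [-0.0007  0.0011  0.0003] rows>=0.0  then SHIFT(new axes) [ 0.0001  0.0054 -0.0015] rows>=0.0  | SHIFT(old axes) [ 0.0001  0.0054 -0.0015]
```

Emit:
servo_tool --series '[[[0,0,0],[-0.003,0.004,0],1],[[0,0,0],[-0.002,0.002,0],1],[[0,0,0],[0,0,0],1]]'

```text
t: 48.95
tool_pos: [0.5593, -0.1996, 0.1108]
tcp_rot: [-1.774, 0.536, -1.625]
ft_force: [-8.5, 9.1, 17.3]
opening: 0.0298
```

```bash
python3 -c "
from h import *
state(); plan(*placepose(.003,.0,.0))"
```

```text
t 48.95 pos [ 0.5593 -0.1996  0.1108] F [-8.5  9.1 17.3] op 0.0298
[[0.142, 0.134, 0.981], [-0.691, -0.696, 0.195], [0.708, -0.706, -0.006]] [-0.6   0.43  0.63  2.04  0.79  0.78 -0.42]
TURN units [0.0003 0.0007 0.0017] rows>=0.0  then SHIFT(new axes) [ 0.0008  0.0045 -0.0019] rows>=0.0  | SHIFT(old axes) [ 0.0008  0.0045 -0.0019]
```

Emit:
servo_tool --series '[[[0,0,0],[0.002,-0.002,0],1],[[0,0,0],[0,0,0],0.3],[[0,0,0],[0,0,0],0.3],[[0,0,0],[0,0,0],0.3],[[0,0,0],[0,0,0],0.3],[[0,0,0],[0,-0.06,0],0.3],[[0,0,0],[0,-0.12,0],0.3],[[0,0,0],[0,-0.18,0],0.3],[[0,0,0],[0,-0.18,0],0.3],[[0,0,0],[0.1,-0.1,0],0.3],[[0,0,0],[0,0,0],0.3],[[0,0,0],[0,0,0],0.3]]'

```text
t: 50.15
tool_pos: [0.541, -0.1061, 0.2408]
tcp_rot: [-1.771, 0.537, -1.624]
ft_force: [-0.2, 0.0, -0.0]
opening: 0.0598
```

```bash
python3 - <<'E'
from h import *
state(); im,C=snap("wrist","w24.png"); h=cv2.cvtColor(im,cv2.COLOR_BGR2HSV)
for k in("or","gr"):
    m=cv2.inRange(h,*CAPS[k]); n,l,st,c=cv2.connectedComponentsWithStats(m); i=1+np.argmax(st[1:,4]); print(k,st[i].tolist(),"cap in shaker",((onz(C,[c[i]],.087)-CEN)@Rs*1000).round(1))
im,Ct=snap("top","top3.png"); hh=cv2.cvtColor(im,cv2.COLOR_BGR2HSV)
m=cv2.inRange(hh,*CAPS["blue"]); m[:230]=0; m[300:]=0; m[:,:165]=0;m[:,300:]=0; n,l,st,c=cv2.connectedComponentsWithStats(m); print([(st[i,4],c[i].round(1),onz(Ct,[c[i]],.017)[0].round(3)) for i in range(1,n) if st[i,4]>12])
c=plan([.52,.18,.26],Rdown(12))
E
```

```text
t 50.15 pos [ 0.541  -0.1061  0.2408] F [-0.2  0.  -0. ] op 0.0598
[[0.142, 0.135, 0.981], [-0.694, -0.693, 0.196], [0.706, -0.708, -0.004]] [-0.78  0.17  0.6   1.98  0.77  1.16 -0.37]
or [296, 209, 33, 29, 686] cap in shaker [[ 0.5  1.9 87. ]]
gr [299, 247, 30, 24, 574] cap in shaker [[  1.1 -49.   87. ]]
[]
TURN units [ 0.0082 -0.0061  0.5235] rows>=5.2  then SHIFT(new axes) [-1.1386 -0.0823  0.1596] rows>=5.8  | SHIFT(old axes) [-0.7475 -0.8654  0.1444]
```

Both stand. On to blue, which is hidden from the top camera by the arm.

Emit:
servo_tool --series '[[[0.0014,-0.001,0.0872],[0,0,0],0.3],[[0.0014,-0.001,0.0872],[0,0,0],0.3],[[0.0014,-0.001,0.0872],[0,0,0],0.3],[[0.0014,-0.001,0.0872],[0,0,0],0.3],[[0.0014,-0.001,0.0872],[0,0,0],0.3],[[0.0014,-0.001,0.0872],[0,0,0],0.3],[[0,0,0],[-0.163,-0.012,0.0228],0.3],[[0,0,0],[-0.163,-0.012,0.0228],0.3],[[0,0,0],[-0.163,-0.012,0.0228],0.3],[[0,0,0],[-0.163,-0.012,0.0228],0.3],[[0,0,0],[-0.163,-0.012,0.0228],0.3],[[0,0,0],[-0.163,-0.012,0.0228],0.3],[[0,0,0],[-0.163,-0.012,0.0228],0.3],[[0,0,0],[0,0,0],0.3],[[0,0,0],[0,0,0],0.3]]'

```text
t: 51.75
tool_pos: [0.5196, 0.1815, 0.2596]
tcp_rot: [-1.304, 1.051, -1.053]
ft_force: [0.5, 0.2, -0.5]
opening: 0.0595
```

```bash
python3 - <<'E'
from h import *
state(); im,C=snap("wrist","w25.png"); h=cv2.cvtColor(im,cv2.COLOR_BGR2HSV)
m=cv2.inRange(h,*CAPS["blue"]); n,l,st,c=cv2.connectedComponentsWithStats(m); print([(st[i,4],c[i].round(1)) for i in range(1,n) if st[i,4]>100],"exp",proj(C,[[.495,.195,.017]]))
i=1+np.argmax(st[1:,4]); bottle(im,C,"blue",(int(c[i][0]),int(c[i][1])-25),50)
E
```

```text
t 51.75 pos [0.5196 0.1815 0.2596] F [ 0.5  0.2 -0.5] op 0.0595
[[0.211, -0.0, 0.978], [-0.978, -0.003, 0.211], [0.002, -1.0, -0.001]] [-0.79  0.14  0.45  1.78 -0.06  1.24 -0.12]
[(np.int32(417), array([288., 201.]))] exp [[288.40944641 199.07264494]]
blue capz17 [0.495  0.1935 0.017 ] body rect mm [489.  219.8] [29.7 38.2] u ang -77.9 d ang -77.1 cap px [288. 201.] 417 M from cap [490.8 213.1]
```

```bash
python3 -c "
from h import *
plan(*pickpose((.4905,.213),-77.5,.08))"
```

```text
TURN units [-0.0019 -0.0055  0.5253] rows>=5.3  then SHIFT(new axes) [ 0.5692  0.2274 -0.0868] rows>=3.1  | SHIFT(old axes) [ 0.241   0.564  -0.0844]
```

Emit:
servo_tool --series '[[[0,-0.001,0.0875],[0,0,0],0.3],[[0,-0.001,0.0875],[0,0,0],0.3],[[0,-0.001,0.0875],[0,0,0],0.3],[[0,-0.001,0.0875],[0,0,0],0.3],[[0,-0.001,0.0875],[0,0,0],0.3],[[0,-0.001,0.0875],[0,0,0],0.3],[[0,0,0],[0.1423,0.0568,-0.0217],0.3],[[0,0,0],[0.1423,0.0568,-0.0217],0.3],[[0,0,0],[0.1423,0.0568,-0.0217],0.3],[[0,0,0],[0.1423,0.0568,-0.0217],0.3],[[0,0,0],[0,0,0],0.3],[[0,0,0],[0,0,0],0.3]]'

```text
t: 53.0
tool_pos: [0.513, 0.1167, 0.1205]
tcp_rot: [-0.759, 1.391, -0.446]
ft_force: [-0.1, 0.6, 0.6]
opening: 0.0602
```

```bash
python3 - <<'E'
from h import *
state(); im,C=snap("wrist","w26.png"); h=cv2.cvtColor(im,cv2.COLOR_BGR2HSV)
m=cv2.inRange(h,*CAPS["blue"]); n,l,st,c=cv2.connectedComponentsWithStats(m); print([(st[i,4],c[i].round(1)) for i in range(1,n) if st[i,4]>150])
plan(*pickpose((.4905,.213),-77.5,.0,h=.026))
E
```

```text
t 53.0 pos [0.513  0.1167 0.1205] F [-0.1  0.6  0.6] op 0.0602
[[0.154, -0.149, 0.977], [-0.689, 0.693, 0.214], [-0.709, -0.706, 0.004]] [-0.33  0.46  0.51  1.93 -0.96  1.36  0.88]
[(np.int32(1364), array([314.1, 306.5]))]
TURN units [-0.0035  0.0028 -0.0014] rows>=0.0  then SHIFT(new axes) [ 0.0073  0.3222 -0.0081] rows>=1.6  | SHIFT(old axes) [ 0.0079  0.3221 -0.0098]
```

Emit:
servo_tool --series '[[[-0.003,0.002,-0.001],[0.005,0.11,-0.005],0.3],[[0,0,0],[0,0.11,0],0.3],[[0,0,0],[0,0.07,0],0.3],[[0,0,0],[0,0.03,0],0.3],[[0,0,0],[0,0,0],0.3],[[0,0,0],[0,0,0],1],[[0,0,0],[0,0,0],1],[[0,0,0],[0,0,0],1],[[0,0,0],[0,0,0],1],[[0,0,0],[0,0,0],1]]' --force 35

```text
t: 54.05
tool_pos: [0.5008, 0.171, 0.064]
tcp_rot: [-0.763, 1.391, -0.445]
ft_force: [-0.3, -4.3, 5.3]
opening: 0.0289
```

```bash
python3 - <<'E'
from h import *
state(); saverel((.4905,.213),-77.5); p,Rt=placepose(.003,.05,.0)
s=r.sense(); c=plan(np.array(s["tool_pos"])+[0,0,.2],R.from_rotvec(s["tcp_rot"]).as_matrix()); c=plan(p+[0,0,.10],Rt,c)
E
```

```text
t 54.05 pos [0.5008 0.171  0.064 ] F [-0.3 -4.3  5.3] op 0.0289
[[0.154, -0.152, 0.976], [-0.69, 0.691, 0.216], [-0.707, -0.707, 0.002]] [-0.38  0.52  0.45  1.98 -1.06  1.24  0.92]
tcp in bottle [0.00099129 0.04899129 0.04322991]
TURN units [0. 0. 0.] rows>=0.0  then SHIFT(new axes) [-0.5656 -0.5657  0.0017] rows>=4.0  | SHIFT(old axes) [-0.5656 -0.5657  0.0017]
TURN units [-0.0015  0.0165 -1.0472] rows>=10.5  then SHIFT(new axes) [ 0.7699  1.0741 -0.0588] rows>=6.6  | SHIFT(old axes) [ 1.0728 -0.7688 -0.0882]
```

Emit:
servo_tool --series '[[[0,0,0],[-0.05,-0.05,0],1],[[0,0,0],[-0.1,-0.1,0],1],[[0,0,0],[-0.14,-0.14,0],1],[[0,0,0],[-0.14,-0.14,0],1],[[0,0,0],[-0.136,-0.136,0],1],[[0,0.0015,-0.0952],[0,0,0],1],[[0,0.0015,-0.0952],[0,0,0],1],[[0,0.0015,-0.0952],[0,0,0],1],[[0,0.0015,-0.0952],[0,0,0],1],[[0,0.0015,-0.0952],[0,0,0],1],[[0,0.0015,-0.0952],[0,0,0],1],[[0,0.0015,-0.0952],[0,0,0],1],[[0,0.0015,-0.0952],[0,0,0],1],[[0,0.0015,-0.0952],[0,0,0],1],[[0,0.0015,-0.0952],[0,0,0],1],[[0,0.0015,-0.0952],[0,0,0],1],[[0,0,0],[0,0,0],1],[[0,0,0],[0,0,0],1]]'

```text
t: 55.85
tool_pos: [0.4994, 0.1721, 0.2625]
tcp_rot: [-1.767, 0.536, -1.625]
ft_force: [0.7, -0.3, 0.4]
opening: 0.0292
```

```bash
python3 - <<'E'
from h import *
state(); p,Rt=placepose(.003,.05,.0); c=plan(p+[0,0,.10],Rt)
im,C=snap("wrist","w27.png"); h=cv2.cvtColor(im,cv2.COLOR_BGR2HSV); m=cv2.inRange(h,*CAPS["blue"]); n,l,st,c=cv2.connectedComponentsWithStats(m); print([(st[i,4],c[i].round(1)) for i in range(1,n) if st[i,4]>150])
E
```

```text
t 55.85 pos [0.4994 0.1721 0.2625] F [ 0.7 -0.3  0.4] op 0.0292
[[0.14, 0.138, 0.98], [-0.694, -0.692, 0.197], [0.706, -0.708, -0.001]] [-1.03  0.3   0.36  1.76  0.58  1.52 -0.63]
TURN units [-0.0005  0.0017 -0.0012] rows>=0.0  then SHIFT(new axes) [ 0.778   1.0736 -0.0542] rows>=6.6  | SHIFT(old axes) [ 0.7798  1.0722 -0.057 ]
[(np.int32(2758), array([316., 401.]))]
```

Emit:
servo_tool --series '[[[0,0.002,-0.001],[0.0973,0.1342,-0.0068],1],[[0,0,0],[0.0973,0.1342,-0.0068],1],[[0,0,0],[0.0973,0.1342,-0.0068],1],[[0,0,0],[0.0973,0.1342,-0.0068],1],[[0,0,0],[0.0973,0.1342,-0.0068],1],[[0,0,0],[0.0973,0.1342,-0.0068],1],[[0,0,0],[0.0973,0.1342,-0.0068],1],[[0,0,0],[0.0973,0.1342,-0.0068],1],[[0,0,0],[0,0,0],1],[[0,0,0],[-0.08,0.08,0],1],[[0,0,0],[-0.08,0.08,0],1],[[0,0,0],[-0.066,0.066,0],1],[[0,0,0],[0,0,0],1],[[0,0,0],[0,0,0],1]]'

```text
t: 57.3
tool_pos: [0.5504, -0.1529, 0.1326]
tcp_rot: [-1.764, 0.536, -1.633]
ft_force: [0.9, 0.8, 0.4]
opening: 0.0293
```

```bash
python3 - <<'E'
from h import *
state(); p,Rt=placepose(.003,.05,.0); c=plan(p,Rt)
E
```

```text
t 57.3 pos [ 0.5504 -0.1529  0.1326] F [0.9 0.8 0.4] op 0.0293
[[0.133, 0.139, 0.981], [-0.694, -0.694, 0.193], [0.708, -0.706, 0.004]] [-0.66  0.36  0.58  2.05  0.8   0.89 -0.47]
TURN units [-0.0007 -0.0027  0.0007] rows>=0.0  then SHIFT(new axes) [-0.0672  0.0594 -0.0013] rows>=0.4  | SHIFT(old axes) [-0.0672  0.0594 -0.0017]
```

Emit:
servo_tool --series '[[[0,-0.003,0],[-0.033,0.028,-0.001],1],[[0,0,0],[-0.022,0.02,0],1],[[0,0,0],[-0.006,0.006,0],1],[[0,0,0],[-0.001,0.002,0],1],[[0,0,0],[0,0,0],1],[[0,0,0],[0,0,0],1]]'

```text
t: 57.9
tool_pos: [0.5501, -0.1509, 0.111]
tcp_rot: [-1.768, 0.532, -1.628]
ft_force: [-1.5, 2.7, 3.4]
opening: 0.0293
```

```bash
python3 -c "
from h import *
state(); plan(*placepose(.003,.05,.0))"
```

```text
t 57.9 pos [ 0.5501 -0.1509  0.111 ] F [-1.5  2.7  3.4] op 0.0293
[[0.14, 0.14, 0.98], [-0.692, -0.694, 0.197], [0.708, -0.706, -0.0]] [-0.66  0.4   0.58  2.06  0.8   0.85 -0.5 ]
TURN units [-0.0011  0.0015  0.0011] rows>=0.0  then SHIFT(new axes) [-0.0003  0.0039 -0.0016] rows>=0.0  | SHIFT(old axes) [-0.0003  0.0039 -0.0016]
```

Contact (3.4 N): release and retreat well clear.

Emit:
servo_tool --series '[[[0,0,0],[0,0,0],0.3],[[0,0,0],[0,0,0],0.3],[[0,0,0],[0,0,0],0.3],[[0,0,0],[0,0,0],0.3],[[0,0,0],[0,-0.06,0],0.3],[[0,0,0],[0,-0.12,0],0.3],[[0,0,0],[0,-0.18,0],0.3],[[0,0,0],[0,-0.18,0],0.3],[[0,0,0],[0.1,-0.1,0],0.3],[[0,0,0],[0,-0.15,0],0.3],[[0,0,0],[0,-0.15,0],0.3],[[0,0,0],[0,0,0],0.3],[[0,0,0],[0,0,0],0.3]]'

```text
t: 59.2
tool_pos: [0.5209, -0.0047, 0.2943]
tcp_rot: [-1.767, 0.532, -1.627]
ft_force: [-0.0, -0.2, 0.4]
opening: 0.0597
```

```bash
python3 - <<'E'
from h import *
state(); im,C=snap("wrist","w28.png"); t,Ct=snap("top","top4.png"); s_,Cs=snap("scene","s28.png")
def caps(im,k,C,lim=60):
    m=cv2.inRange(cv2.cvtColor(im,cv2.COLOR_BGR2HSV),*CAPS[k]); n,l,st,c=cv2.connectedComponentsWithStats(m); i=1+np.argmax(st[1:,4]); return c[i],st[i].tolist()
for k in CAPS:
    c,s=caps(im,k,C); print(k,c.round(1),s,"cap in shaker",((onz(C,[c],.087)-CEN)@Rs*1000).round(1))
print("cams wrist",redbars(im,C)); print("cams top",[b for b in redbars(t,Ct)])
big=np.hstack([cv2.resize(im,(400,300)),cv2.resize(s_[215:335,290:450],(400,300))]); top=cv2.resize(t[180:320,170:490],(800,300)); cv2.imwrite("pics/final.png",np.vstack([big,top]))
E
```

```text
t 59.2 pos [ 0.5209 -0.0047  0.2943] F [-0.  -0.2  0.4] op 0.0597
[[0.14, 0.141, 0.98], [-0.692, -0.694, 0.199], [0.708, -0.707, 0.0]] [-0.89  0.11  0.48  1.91  0.73  1.39 -0.44]
blue [315.2 203.6] [302, 192, 28, 24, 530] cap in shaker [[ 3.6 51.7 87. ]]
or [311.8 234.1] [301, 224, 23, 20, 331] cap in shaker [[ 0.6  1.8 87. ]]
gr [312.3 259.5] [302, 251, 22, 18, 305] cap in shaker [[  1. -50.  87.]]
cams wrist [((0.4755, -0.1977), array([33.6, 20.7]), np.float32(11.4), array([217.6, 171. ])), ((0.4983, -0.3118), array([32.7, 25.6]), np.float32(11.4), array([239.3, 241. ]))]
cams top []
```

View pics/final.png

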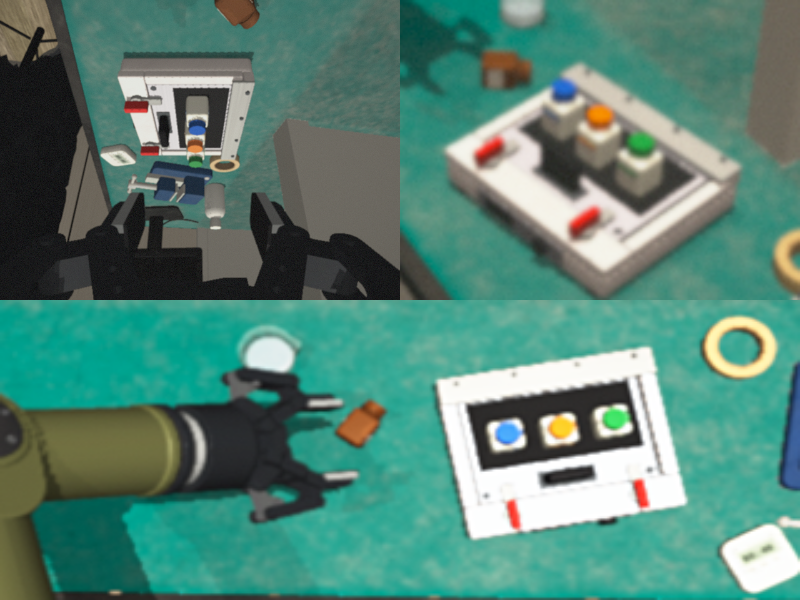

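All three bottles stand in a row on the mat, both cams point over the plate's front edge, the plate is seated, and the beaker and timer are in place. Hand in.

```bash
python3 -c "
from plant import r
print(r.close_job())"
```

```text
the job is handed in; nothing more can be done
None
```

I did every part of the task and handed the job in at about 59 s of the 210 s. It reports no verdict.

- **Cams and plate:** I unlocked both cams and slid the plate's far edge under the lip at 20° then 12° of tilt. I laid it level and locked both cams over its front edge. Before I let go, arm readings put the plate grip at about (-45, 0, 59) mm in the shaker's frame, tilted 0.14°.
- **Cam angles:** right after locking, the bars read 11.0° and 11.4° against the shaker's 11.1° turn, so both are at about 1.57 rad. The last wrist look agreed at 11.4° for both; the top camera's colour mask found no bars, so it gave no second reading.
- **Bottles:** blue, orange and green were the ones present. I picked each up with the gripper tilted 45° and stood it on the plate in a row. Their caps measured within about 3 mm of plan, and the final pictures show all three upright.
- **Bystanders:** I did not touch the beaker, the timer or the brown look-alikes. In the final views they look where they were, but I did not measure them again.
- **What differed:** pressing the orange bottle down met 17 N instead of 3–8 N, so I eased off before releasing. I saw no slackened grip and no knocked bottle.

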